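# Load the cell tester and hold its key switch on

### The arm

A 6-joint arm with a two-finger parallel gripper is mounted at the origin on a cart in front of the work surface, level with it; the furniture and walls round the work are solid. World frame = base frame: x ahead of the robot, y to its left, z up, the work surface at z = 0. Lengths are in m, angles in rad, forces in N, time in s.
With the tool pointing down it reaches from about 0.425 to 0.95 m from the base axis. Payload 3.5 kg.
Tool frame: the origin (TCP) lies on the centre line of the jaws, within the pads' length; the fingertips stand 11 mm ahead of it and the grasp point (between the pads) lies 8 mm behind it; y points along the fingers, x is the direction in which the jaws open and shut, and the axes are right-handed (so a half turn about y gives the same grasp; the last joint's range is limited). The gripper opens to 85 mm and grips with 20 to 120 N. Pads are 22 mm wide; open, the fingers measure 114 mm over their backs; the gripper's body (76 mm by 85 mm) begins 54 mm behind the grasp point. The pads swing forward as they close: fully open they stand 13 mm farther back than shut.
Start: joints at [1.017, 0.286, 1.577, -0, 1.279, -0.15], TCP at [0.265, 0.621, 0.242] pointing down, gripper open.
Joint ranges: [-2.77, 2.77], [-0.9, 2.22], [0.21, 2.48], [-1.53, 4.67], [0.24, 2.81], [-2.84, 2.84]. Speed limits (rad/s): [2.79, 2.79, 3.14, 3.14, 3.14, 3.14].

### API

Orientations are given as a unit quaternion [x, y, z, w].
In Python, from plant import get_state, read_camera, sign_off gives the robot as it stands.
- The arm moves only by the shell command python3 -m inch 'ROWS' [FORCE]. ROWS is JSON, a list of rows, each an object of numbers: "ax", "ay", "az": the turn, a rotation vector about the tool's x, y, z in rad; "x", "y", "z": the shift along the tool's x, y, z in mm; "hand": the closure, from -1 (fully open) to 1 (shut). In form: [{"ax": .., "ay": .., "az": .., "x": .., "y": .., "z": .., "hand": ..}, ...]. A call has 1 to 5 rows; each row shifts and turns the commanded pose from where the row before left it, along the tool's axes as they then stand; what a row does not reach is not made up. A row lasts 1/12 s, in which the tool goes at most 41.7 mm and 7.16 degrees, less where a joint would pass 70% of its speed; a pose out of reach is approached as far as the arm can. A call with a gripper value outside its range is refused whole. The fingers move at their own pace and stop on an object; FORCE is the grip in N (left out, the last holds). Time passes only in rows, so rows that do not move let the fingers close. It gives the time, the measured TCP pose, the force and the opening at its end, in the units of the state.
- get_state(): the state, without advancing time (a new reading comes with each control period).
- read_camera(name): name is "side" or "top"; returns a dict with "img" (420x560x3 uint8, red, green, blue), "fov_y" (degrees; the focal length in pixels is half the picture's height over the tangent of half this angle, whatever the lens; pixels are square), "cx", "cy" (the principal point, pixels), "T" (4x4, takes a point from camera to world coordinates). Camera axes: x right, y down, z forward; pixel columns grow to the right and rows downward; lengths in m; the calibration is good to about 2 mm. A picture is of the moment at which its call begins. There is no depth.
- sign_off(): hands the job in, once; it reports no verdict.
The state is a dict: "time": time; "qpos": joint angles; "dq": joint speeds; "joint_efforts": joint torques, N m; "eef_pos": TCP position; "tcp_rot": TCP orientation; "contact_force": force on the tool from outside, world axes, zero at the start; "wrist_torque": the same for the moment, N m; "opening": opening from 0.0 (shut) to 1.0 (fully open).
Only numpy, scipy, OpenCV 4.12 (cv2) and the standard library are available. Lean on these libraries where they do the work, as an engineer would, in place of code of your own. Each camera call takes 0.05 s, during which the arm holds its last target. There are 200 camera calls.

### The job

Load the battery tester in order: first the thick cell into the well marked with one stud, then the slim cell into the well marked with two studs, each standing right down on the bottom of its well. Then take the key from its stand, push it into the tester's key switch, working it past the sticky pins until its collar sits on the steel face, and only then turn it a quarter turn clockwise (seen from above) to the stop and keep holding it there against the return spring: the program finishes while the gripper still holds the turned key. Leave the sticky notes, the solder reel and the round screw dish where they are.

Things in the scene. Friction and masses are not known exactly. Their poses are not given: they have to be found in the camera images.
- big_cell_center (a point): the thick round cell, grey, 26 mm diameter, 63 mm tall (plus a 2 mm metal nub on top), standing upright in one hole of the cell rack; this point is its centre, 31.5 mm above its bottom; z along its axis. About 90 g
- slim_cell_center (a point): the slim round cell, same grey, 18 mm diameter, 63 mm tall, standing upright in the other hole of the rack; this point is its centre, 31.5 mm above its bottom. About 50 g
- well_one (a point): centre of the mouth of the tester's wide well, 46 mm above the bench (one small steel stud beside it, on the tester's -x side), 29.5 mm diameter, chamfered, 26 mm deep, for the thick cell: seated, the cell's centre is 5.5 mm above this point
- well_two (a point): centre of the mouth of the tester's narrow well, 46 mm above the bench (two small steel studs beside it), 21.5 mm diameter, chamfered, 26 mm deep, for the slim cell: seated, its centre is 5.5 mm above this point
- key_grip (a point): centre of the key's bow, a black upright grip 24 mm wide (key's x) x 10 mm thick (y) x 34 mm high. Below it: steel collar 26 mm diameter, 4 mm thick, its underside 21 mm under this point; round shank 6 mm; flat blade 18 mm wide (x), 5 mm thick, from 8 to 22 mm under the collar's underside. Alike after a half turn. About 40 g, z up
- lock_face (a point): centre of the keyway on the key switch's steel face, 51 mm above the bench: chamfered slot 21 mm long (tester's x), 8 mm wide, through a 5 mm plate; the plug's slot below is 6.6 mm wide. Two sticky sprung pins in it yield to a wiggle or a push of up to 15 N. Home: collar on this face, bow centre 21 mm above; only then can the key turn, and turned it cannot come out
- key_plug (a joint): the turning plug under the plate, rad: 0 = in line with the slot, grows clockwise seen from above, stop at 1.62 (a quarter turn). A spring turns it back, 0.045 N m at 0 rising to 0.09 N m at the stop. The blade has up to 0.1 rad of play, so the key must turn a little further than the plug
- sticky_notes: yellow pad 75 x 75 x 13 mm, loose bystander; origin under its centre
- solder_reel: small reel of solder, about 77 x 57 x 32 mm, loose bystander; origin under its centre
- dish: round metal screw dish, 65 mm diameter, 14 mm high, loose bystander; origin under its centre
- cell_rack: low grey block 60 mm (x) x 130 mm (y) x 24 mm high, fixed on the bench; origin under its centre. Two equal holes 29 mm wide at y = +31 and -31 mm, floor 6 mm above the bench, so 45 mm of a cell stands clear. Which hole has which cell varies
- tester: the battery tester, grey box fixed on the bench, 130 mm (x, away from the robot at yaw 0) x 220 mm (y) x 46 mm high; origin under its centre. In a row along its y: well one at +68 mm, well two at +10, key switch at -62
- key_stand: small black block fixed on the bench, foot 60 x 60 mm, 42 x 42 mm above, 36 mm high; origin under its centre. The key hangs upright by its collar in a slot of its top, blade along the stand's x, and lifts straight out (25 mm to be clear)

How it is judged:
On the way, in this order (a step that is already met when the one before it is completed fails the run):
1. the thick cell stands on the bottom of well one (horizontal distance between big_cell_center and well_one below 0.005 m and z of big_cell_center in the frame of well_one between 0 and 0.0095 m and angle between big_cell_center's own z axis and vertical below 0.15 rad), for 0.2 s.
2. then the slim cell stands on the bottom of well two (horizontal distance between slim_cell_center and well_two below 0.005 m and z of slim_cell_center in the frame of well_two between 0 and 0.0095 m and angle between slim_cell_center's own z axis and vertical below 0.15 rad), for 0.2 s.
3. then the key is home in the key switch, not yet turned (z of key_grip in the frame of lock_face below 0.024 m and horizontal distance between key_grip and lock_face below 0.004 m and value of joint key_plug below 0.5 rad), for 0.1 s.
4. then the key has turned the plug a quarter turn (value of joint key_plug above 1.35 rad and velocity of joint key_plug below 0.3 rad/s), for 0.2 s.
At the end, for the whole second after the job is handed in: Cells released on the bottoms of their wells (within 5 mm of the axis, 4 mm of seated height, tilt < 0.15 rad); key collar within 3 mm of the lock face, axis within 4 mm; plug beyond 1.35 rad, still; fingers still hold the key, through the last second (all of step 1 and all of step 2 and all of step 4 and z of key_grip in the frame of lock_face below 0.024 m and horizontal distance between key_grip and lock_face below 0.004 m and contact force between the fingers and key above 1 N and contact force between the fingers and big_cell below 0.3 N and contact force between the fingers and slim_cell below 0.3 N); the arm keeps its last pose, push and grip.
It fails at once if the sticky notes, the solder reel or the screw dish is moved by more than 30 mm (distance of any of sticky_notes, solder_reel, dish from where it was at the start of the episode above 0.03 m).
It fails at once if the plug is turned while the key is not home (collar over 6 mm off the face) (value of joint key_plug above 0.6 rad and z of key_grip in the frame of lock_face above 0.027 m).
It also fails if it takes over 72 s, if anything falls off the work surface, if the arm or the gripper's body presses on something with over 40 N, if the wrist force passes 120 N, or if a joint passes its speed limit or range.

## Working session

There is one attempt and no reset: what is moved stays moved. The work goes in short steps, Python scripts to look and compute and a shell command to move; the robot and the scene stay as the last step left them, time stands still between calls to the robot, and variables do not carry over. Pictures are saved under pics/ and viewed, about 8 in all and at most 12, crops included, and the job is handed in when it is done.

```bash
ls; mkdir -p pics; python3 - <<'E'
from plant import *
import cv2,numpy as np
s=get_state();print({k:np.round(v,3).tolist() for k,v in s.items()})
ims=[]
for n in("top","side"):
    r=read_camera(n);cv2.imwrite(f"pics/{n}0.png",r["img"][:,:,::-1]);print(n,r["fov_y"],r["cx"],r["cy"],np.round(r["T"],4).tolist())
E
```

```text
pics
{'time': 0.0, 'qpos': [1.017, 0.287, 1.578, 0.0, 1.279, -0.15], 'dq': [0.003, 0.001, 0.001, -0.001, -0.0, -0.002], 'joint_efforts': [-0.001, -40.598, -29.262, -0.0, 0.006, 0.0], 'eef_pos': [0.265, 0.62, 0.241], 'tcp_rot': [0.59, 0.389, -0.39, -0.59], 'contact_force': [0.778, 0.312, -0.529], 'wrist_torque': [-0.031, -0.014, 0.0], 'opening': 0.996}
top 53.17930180959199 286.4155890304218 202.60228075685632 [[-0.0156, -0.9804, 0.1963, 0.3318], [-0.9999, 0.0164, 0.0027, 0.0326], [-0.0058, -0.1963, -0.9805, 1.2165], [0.0, 0.0, 0.0, 1.0]]
side 57.17976848760228 275.63264945043 207.3700979982983 [[0.9613, -0.1263, 0.245, 0.3441], [-0.2747, -0.5131, 0.8132, -0.6563], [0.023, -0.849, -0.5279, 0.5277], [0.0, 0.0, 0.0, 1.0]]
```

View pics/top0.png

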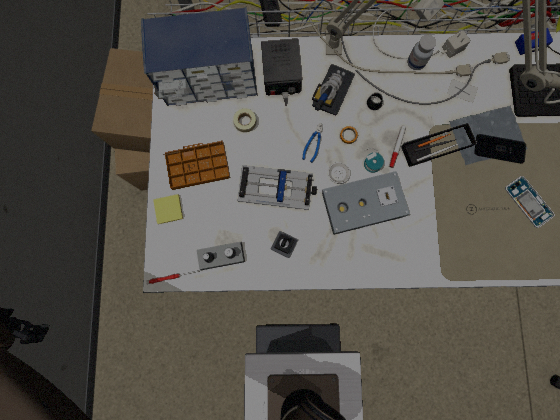

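View pics/side0.png

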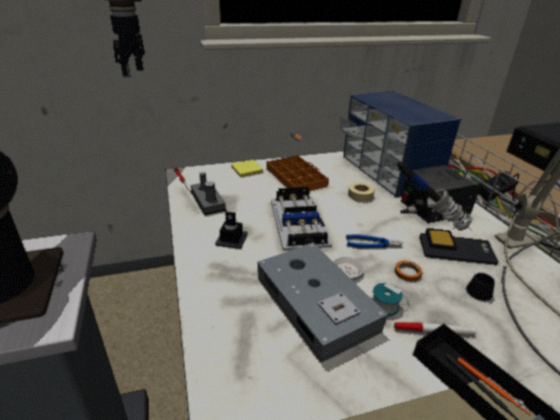

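The top view shows the tester at about (366,202), the rack at (220,254) with its cells at (208,257) and (230,252), and the key stand at (285,243). The side view shows the rack at (208,195), the stand at (232,232) and the tester at (318,298). I'll enlarge these for pixel measurements.

```bash
python3 - <<'E'
import cv2,numpy as np
t=cv2.imread("pics/top0.png");s=cv2.imread("pics/side0.png")
a=cv2.resize(t[165:275,190:415],None,fx=3.5,fy=3.5,interpolation=cv2.INTER_CUBIC)
b=cv2.resize(s[165:360,180:400],None,fx=3.0,fy=3.0,interpolation=cv2.INTER_CUBIC)
for im,f,x0,y0 in((a,3.5,190,165),(b,3.0,180,165)):
    for v in range(0,230,20):
        cv2.putText(im,str(x0+v),(int(v*f),8),0,.3,(0,0,255));cv2.line(im,(int((v+.5)*f),8),(int((v+.5)*f),14),(0,0,255))
        cv2.putText(im,str(y0+v),(0,int((v+.5)*f)+3),0,.3,(0,0,255))
cv2.imwrite("pics/ta.png",a);cv2.imwrite("pics/sb.png",b)
E
```

```text
(no output)
```

View pics/ta.png

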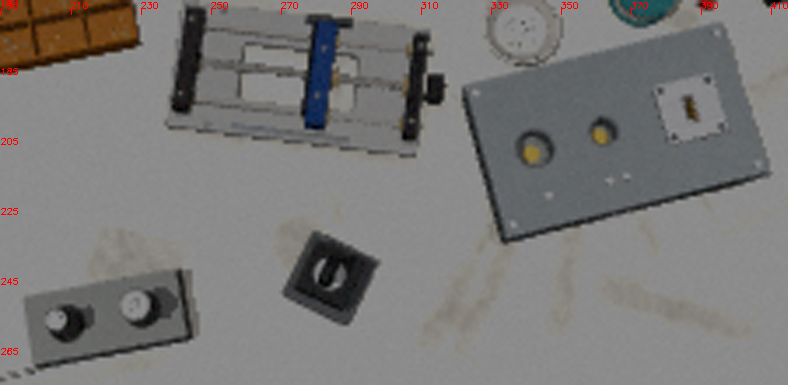

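View pics/sb.png

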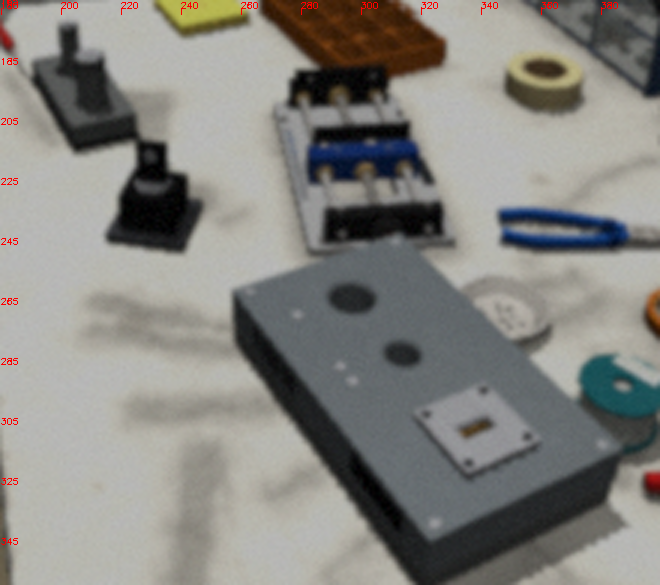

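Top crop: the thick cell is in the robot's -y hole, with its top at crop (138,303), and the slim cell's top is at (57,319). Wells one and two are at (535,148) and (603,131), the keyway is at (690,107) and the key bow is near (330,272). In the side crop the same features are at: thick (91,55), slim (68,28), wells (352,298) and (403,354), keyway (476,427), bow top (152,145). Next I'll triangulate them.

```bash
cat > h.py <<'E'
import numpy as np,cv2
CAM={"top":(53.17930180959199,286.41559,202.60228,[[-0.0156,-0.9804,0.1963,0.3318],[-0.9999,0.0164,0.0027,0.0326],[-0.0058,-0.1963,-0.9805,1.2165]]),
"side":(57.17976848760228,275.63265,207.3701,[[0.9613,-0.1263,0.245,0.3441],[-0.2747,-0.5131,0.8132,-0.6563],[0.023,-0.849,-0.5279,0.5277]])}
def ray(n,u,v):
    f,cx,cy,T=CAM[n];T=np.array(T);F=210/np.tan(np.radians(f/2))
    d=T[:,:3]@np.array([(u-cx)/F,(v-cy)/F,1]);return T[:,3],d/np.linalg.norm(d)
def plane(n,u,v,z):
    o,d=ray(n,u,v);return o+d*(z-o[2])/d[2]
def tri(a,b):
    A=np.zeros((3,3));y=np.zeros(3);R=[ray("top",*a),ray("side",*b)]
    for o,d in R:
        P=np.eye(3)-np.outer(d,d);A+=P;y+=P@o
    p=np.linalg.solve(A,y);return p,[np.linalg.norm((np.eye(3)-np.outer(d,d))@(p-o)) for o,d in R]
def proj(n,p):
    f,cx,cy,T=CAM[n];T=np.array(T);F=210/np.tan(np.radians(f/2))
    q=T[:,:3].T@(np.array(p)-T[:,3]);return F*q[0]/q[2]+cx,F*q[1]/q[2]+cy
E
python3 - <<'E'
from h import *
np.set_printoptions(precision=4,suppress=True)
tc=lambda x,y:(190+(x+.5)/3.5-.5,165+(y+.5)/3.5-.5)
sc=lambda x,y:(180+(x+.5)/3-.5,165+(y+.5)/3-.5)
D={"thick top":((138,303),(91,55),.069),"slim top":((57,319),(68,28),.069),"w1":((535,148),(352,298),.046),"w2":((603,131),(403,354),.046),
"lock":((690,107),(476,427),.051),"key collar":((330,272),(152,185),.040),"bowtop":((331,268),(152,147),.074),
"cornerNE":((720,22),(620,453),.046),"cornerNW":((463,85),(398,238),.046),"cornerSW":((503,238),(236,290),.046),"cornerSE":((768,173),(430,543),.046)}
for k,(a,b,z) in D.items():
    p,e=tri(tc(*a),sc(*b));print(k,p,np.round(e[0]*1e3,1),"top",plane("top",*tc(*a),z)[:2],"side",plane("side",*sc(*b),z)[:2])
# rack & stand corners from top view
for q in((25,297),(180,270),(190,338),(36,366)):print("rack",plane("top",*tc(*q),.024))
for q in((315,231),(380,262),(348,325),(282,293)):print("stand foot",plane("top",*tc(*q),.0))
E
```

```text
thick top [0.4289 0.1938 0.0722] 0.2 top [0.4289 0.1943] side [0.4297 0.1999]
slim top [0.4176 0.2577 0.0669] 0.1 top [0.4175 0.2572] side [0.4172 0.2535]
w1 [ 0.5507 -0.123   0.0469] 0.1 top [ 0.551  -0.1231] side [ 0.551 -0.122]
w2 [ 0.5641 -0.1789  0.0461] 0.1 top [ 0.5641 -0.1789] side [ 0.5642 -0.1787]
lock [ 0.581  -0.2491  0.0515] 0.7 top [ 0.5818 -0.2495] side [ 0.5805 -0.2487]
key collar [0.4527 0.0447 0.0386] 1.1 top [0.4537 0.0446] side [0.4513 0.0426]
bowtop [0.4531 0.0435 0.0726] 0.3 top [0.4533 0.0434] side [0.4524 0.0412]
cornerNE [ 0.6542 -0.2803  0.0435] 0.5 top [ 0.654  -0.2798] side [ 0.652  -0.2823]
cornerNW [ 0.6042 -0.0665  0.0433] 0.8 top [ 0.6043 -0.0664] side [ 0.6019 -0.0699]
cornerSW [ 0.4797 -0.0947  0.045 ] 1.6 top [ 0.4781 -0.0944] side [ 0.481  -0.0959]
cornerSE [ 0.528  -0.3104  0.0456] 0.7 top [ 0.5273 -0.3101] side [ 0.5286 -0.3107]
rack [0.439  0.2924 0.024 ]
rack [0.4589 0.1668 0.024 ]
rack [0.4039 0.1584 0.024 ]
rack [0.3836 0.2821 0.024 ]
stand foot [0.4922 0.057  0.    ]
stand foot [0.4655 0.0034 0.    ]
stand foot [0.4139 0.0308 0.    ]
stand foot [0.4411 0.0849 0.    ]
```

```bash
cat > d.py <<'E'
import sys,numpy as np
from plant import get_state
from scipy.spatial.transform import Rotation as R
s=get_state();M=R.from_quat(s["tcp_rot"]).as_matrix();p=np.array(s["eef_pos"])
t=np.array([float(v) for v in sys.argv[1:4]]);a=float(sys.argv[4])
X=M[:,0];a0=np.arctan2(X[1],X[0]);y=np.array([0,0,-1.]);T=np.array([[np.cos(a),np.sin(a),0],y,[-np.sin(a),np.cos(a),0]])
err=R.from_matrix(M.T@T.T).as_rotvec()
print("t",round(s["time"],2),"pos",p.round(4),"a",a0.round(3),"turn",err.round(3),"shift now-axes mm",(1e3*M.T@(t-p)).round(1),"after-turn",(1e3*T@(t-p)).round(1),"F",np.round(s["contact_force"],1),"open",round(float(s["opening"]),3))
E
python3 -m inch '[{"ay":0.112},{"ay":0.112},{"ay":0.112},{"ay":0.112},{"ay":0.112}]' 40
python3 -m inch '[{"ay":0.112},{"ay":0.112},{"ay":0.112},{"ay":0.111},{}]'
python3 d.py .4289 .194 .12 .16
```

```text
t 0.1 pos [0.2649 0.6202 0.2411] a 1.167 turn [ 1.000e-03  1.007e+00 -2.000e-03] shift now-axes mm [-327.3  121.7 -318.3] after-turn [  94.   121.1 -446.9] F [ 0.3 -0.7 -0.9] open 1.0validation failed for argument at $[0]...
validation failed for argument at $[0]...
```

```bash
python3 -m inch '[{"ax":0,"ay":0.112,"az":0,"x":0,"y":0,"z":0,"hand":-1},{"ax":0,"ay":0.112,"az":0,"x":0,"y":0,"z":0,"hand":-1}]' 40
python3 d.py .4289 .194 .12 .16
```

```text
time: 0.27
eef_pos: [0.265, 0.6204, 0.2414]
tcp_rot: [0.631, 0.319, -0.32, -0.63]
contact_force: [0.4, 0.2, 0.3]
opening: 0.998
t 0.27 pos [0.265  0.6204 0.2414] a 0.938 turn [ 0.001  0.778 -0.001] shift now-axes mm [-246.6  121.9 -384.4] after-turn [  93.9  121.4 -447.1] F [0.4 0.2 0.3] open 0.998
```

```bash
python3 -m inch '[{"ax":0,"ay":0.111,"az":0,"x":0,"y":0,"z":0,"hand":-1},{"ax":0,"ay":0.111,"az":0,"x":0,"y":0,"z":0,"hand":-1},{"ax":0,"ay":0.111,"az":0,"x":0,"y":0,"z":0,"hand":-1},{"ax":0,"ay":0.111,"az":0,"x":0,"y":0,"z":0,"hand":-1},{"ax":0,"ay":0.111,"az":0,"x":0,"y":0,"z":0,"hand":-1}]' >/dev/null
python3 -m inch '[{"ax":0,"ay":0.111,"az":0,"x":0,"y":0,"z":0,"hand":-1},{"ax":0,"ay":0.112,"az":0,"x":0,"y":0,"z":0,"hand":-1},{"ax":0,"ay":0,"az":0,"x":8,"y":0,"z":-37,"hand":-1},{"ax":0,"ay":0,"az":0,"x":8,"y":0,"z":-37,"hand":-1},{"ax":0,"ay":0,"az":0,"x":8,"y":0,"z":-37,"hand":-1}]' >/dev/null
python3 -m inch '[{"ax":0,"ay":0,"az":0,"x":8,"y":0,"z":-37,"hand":-1},{"ax":0,"ay":0,"az":0,"x":8,"y":0,"z":-37,"hand":-1},{"ax":0,"ay":0,"az":0,"x":8,"y":0,"z":-37,"hand":-1},{"ax":0,"ay":0,"az":0,"x":8,"y":0,"z":-37,"hand":-1},{"ax":0,"ay":0,"az":0,"x":8,"y":0,"z":-37,"hand":-1}]' >/dev/null
python3 -m inch '[{"ax":0,"ay":0,"az":0,"x":8,"y":10,"z":-37,"hand":-1},{"ax":0,"ay":0,"az":0,"x":8,"y":20,"z":-37,"hand":-1},{"ax":0,"ay":0,"az":0,"x":8,"y":30,"z":-37,"hand":-1},{"ax":0,"ay":0,"az":0,"x":6,"y":30,"z":-37,"hand":-1},{"ax":0,"ay":0,"az":0,"x":0,"y":0,"z":0,"hand":-1}]'
python3 d.py .4285 .194 .051 .16
```

```text
time: 1.93
eef_pos: [0.4247, 0.2036, 0.1551]
tcp_rot: [0.706, 0.053, -0.06, -0.704]
contact_force: [-0.3, 0.1, -1.1]
opening: 1.001
t 1.93 pos [0.4247 0.2036 0.1551] a 0.16 turn [ 0.003 -0.    -0.01 ] shift now-axes mm [  3.3 104.1  -9.8] after-turn [  2.3 104.1 -10.1] F [-0.3  0.1 -1.1] open 1.001
```

```bash
python3 -m inch '[{"ax":0.003,"ay":0,"az":-0.01,"x":2.5,"y":30,"z":-10,"hand":-1},{"ax":0,"ay":0,"az":0,"x":0,"y":25,"z":0,"hand":-1},{"ax":0,"ay":0,"az":0,"x":0,"y":24,"z":0,"hand":-1},{"ax":0,"ay":0,"az":0,"x":0,"y":25,"z":0,"hand":-1},{"ax":0,"ay":0,"az":0,"x":0,"y":0,"z":0,"hand":-1}]'
python3 d.py .4285 .194 .051 .16
python3 -m inch '[{"ax":0,"ay":0,"az":0,"x":0,"y":0,"z":0,"hand":1},{"ax":0,"ay":0,"az":0,"x":0,"y":0,"z":0,"hand":1},{"ax":0,"ay":0,"az":0,"x":0,"y":0,"z":0,"hand":1},{"ax":0,"ay":0,"az":0,"x":0,"y":0,"z":0,"hand":1},{"ax":0,"ay":0,"az":0,"x":0,"y":0,"z":0,"hand":1}]'
python3 -m inch '[{"ax":0,"ay":0,"az":0,"x":0,"y":0,"z":0,"hand":1},{"ax":0,"ay":0,"az":0,"x":0,"y":0,"z":0,"hand":1},{"ax":0,"ay":0,"az":0,"x":0,"y":0,"z":0,"hand":1}]'
python3 d.py .4285 .194 .051 .16
```

```text
time: 2.35
eef_pos: [0.4276, 0.1987, 0.0522]
tcp_rot: [-0.704, -0.058, 0.058, 0.706]
contact_force: [-0.6, -0.3, -0.9]
opening: 1.004
t 2.35 pos [0.4276 0.1987 0.0522] a 0.165 turn [-0.003  0.005 -0.001] shift now-axes mm [ 0.1  1.1 -4.8] after-turn [ 0.1  1.2 -4.8] F [-0.6 -0.3 -0.9] open 1.004
time: 2.77
eef_pos: [0.4315, 0.1997, 0.0585]
tcp_rot: [-0.703, -0.061, 0.056, 0.706]
contact_force: [-12.2, -1.8, 19.3]
opening: 0.307
time: 3.02
eef_pos: [0.4308, 0.1996, 0.0586]
tcp_rot: [-0.703, -0.06, 0.056, 0.706]
contact_force: [-6.9, -1.8, 9.6]
opening: 0.294
t 3.02 pos [0.4308 0.1996 0.0586] a 0.165 turn [-0.003  0.005  0.006] shift now-axes mm [-3.3  7.5 -5.2] after-turn [-3.2  7.6 -5.2] F [-6.9 -1.8  9.6] open 0.294
```

```bash
python3 -m inch '[{"ax":0,"ay":0,"az":0,"x":0,"y":0,"z":0,"hand":0},{"ax":0,"ay":0,"az":0,"x":0,"y":0,"z":0,"hand":0},{"ax":0,"ay":0,"az":0,"x":0,"y":0,"z":-4.8,"hand":0},{"ax":0,"ay":0,"az":0,"x":0,"y":0,"z":0,"hand":0}]'
python3 d.py .4285 .194 .051 .16
python3 - <<'E'
from h import *
from plant import read_camera
t=read_camera("top")["img"][:,:,::-1];s=read_camera("side")["img"][:,:,::-1]
a=cv2.resize(t[215:285,185:265],None,fx=5,fy=5,interpolation=2);b=cv2.resize(s[140:225,170:250],None,fx=5,fy=5,interpolation=2)
a=cv2.copyMakeBorder(a,0,b.shape[0]-a.shape[0],0,0,0);cv2.imwrite("pics/g1.png",np.hstack([a,b]))
E
```

```text
time: 3.35
eef_pos: [0.4329, 0.1944, 0.0571]
tcp_rot: [-0.703, -0.062, 0.054, 0.706]
contact_force: [0.3, -0.0, 0.2]
opening: 0.498
t 3.35 pos [0.4329 0.1944 0.0571] a 0.165 turn [-0.003  0.005  0.011] shift now-axes mm [-4.5  6.1  0.3] after-turn [-4.4  6.1  0.3] F [ 0.3 -0.   0.2] open 0.498
```

View pics/g1.png

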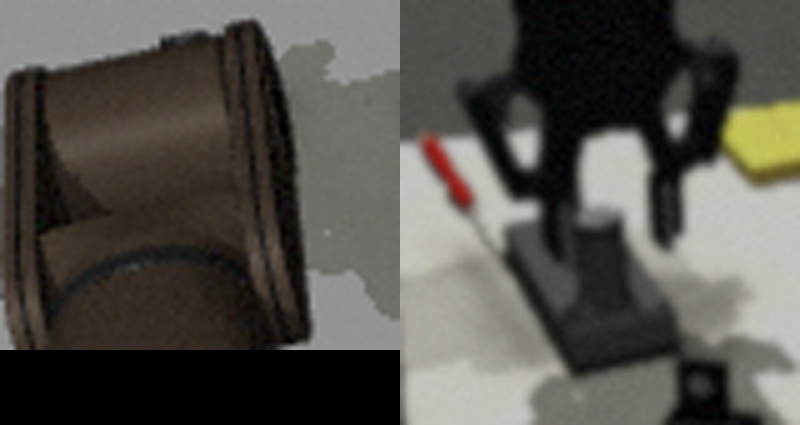

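The crops show the thick cell between the two fingers, its top at side crop (600,215), while the arm hides it from above. I'll re-centre and grip.

```bash
python3 -m inch '[{"ax":-0.003,"ay":0.005,"az":0.011,"x":-4.4,"y":5.5,"z":0.3,"hand":0},{"ax":0,"ay":0,"az":0,"x":0,"y":0,"z":0,"hand":0},{"ax":0,"ay":0,"az":0,"x":0,"y":0,"z":0,"hand":1},{"ax":0,"ay":0,"az":0,"x":0,"y":0,"z":0,"hand":1},{"ax":0,"ay":0,"az":0,"x":0,"y":0,"z":0,"hand":1}]'
python3 -m inch '[{"ax":0,"ay":0,"az":0,"x":0,"y":0,"z":0,"hand":1},{"ax":0,"ay":0,"az":0,"x":0,"y":0,"z":0,"hand":1}]'
python3 d.py .4285 .194 .051 .16
```

```text
time: 3.87
eef_pos: [0.4281, 0.1944, 0.0512]
tcp_rot: [0.705, 0.056, -0.057, -0.705]
contact_force: [0.3, 0.1, -0.6]
opening: 0.29
time: 4.03
eef_pos: [0.4281, 0.1944, 0.0513]
tcp_rot: [0.705, 0.056, -0.057, -0.705]
contact_force: [-0.2, -0.2, -0.6]
opening: 0.291
t 4.03 pos [0.4281 0.1944 0.0513] a 0.16 turn [ 0.     0.    -0.001] shift now-axes mm [ 0.3  0.3 -0.5] after-turn [ 0.3  0.3 -0.5] F [-0.2 -0.2 -0.6] open 0.291
```

```bash
python3 -m inch '[{"ax":0,"ay":0,"az":0,"x":0,"y":-15,"z":0,"hand":1},{"ax":0,"ay":0,"az":0,"x":0,"y":-25,"z":0,"hand":1},{"ax":0,"ay":0,"az":0,"x":0,"y":-30,"z":0,"hand":1},{"ax":0,"ay":0,"az":0,"x":0,"y":-25,"z":0,"hand":1},{"ax":0,"ay":-0.07,"az":0,"x":0,"y":0,"z":0,"hand":1}]'
python3 d.py .5508 -.1225 .14 .231
```

```text
time: 4.45
eef_pos: [0.4319, 0.1953, 0.1524]
tcp_rot: [-0.702, -0.085, 0.078, 0.703]
contact_force: [0.7, 0.6, -0.3]
opening: 0.29
t 4.45 pos [0.4319 0.1953 0.1524] a 0.231 turn [0.   0.   0.01] shift now-axes mm [  42.8   12.9 -336.6] after-turn [  43.    12.4 -336.5] F [ 0.7  0.6 -0.3] open 0.29
```

```bash
python3 -m inch '[{"ax":0,"ay":0,"az":0.01,"x":4,"y":0,"z":-33,"hand":1},{"ax":0,"ay":0,"az":0,"x":4,"y":0,"z":-34,"hand":1},{"ax":0,"ay":0,"az":0,"x":4,"y":0,"z":-34,"hand":1},{"ax":0,"ay":0,"az":0,"x":4,"y":0,"z":-34,"hand":1},{"ax":0,"ay":0,"az":0,"x":4,"y":0,"z":-34,"hand":1}]'
python3 -m inch '[{"ax":0,"ay":0,"az":0,"x":5,"y":0,"z":-34,"hand":1},{"ax":0,"ay":0,"az":0,"x":5,"y":0,"z":-34,"hand":1},{"ax":0,"ay":0,"az":0,"x":5,"y":0,"z":-34,"hand":1},{"ax":0,"ay":0,"az":0,"x":4,"y":0,"z":-34,"hand":1},{"ax":0,"ay":0,"az":0,"x":4,"y":0,"z":-31,"hand":1}]'
python3 d.py .5508 -.1225 .115 .231
```

```text
time: 4.87
eef_pos: [0.4865, 0.033, 0.1463]
tcp_rot: [0.703, 0.078, -0.085, -0.702]
contact_force: [0.8, 0.4, -0.2]
opening: 0.292
time: 5.28
eef_pos: [0.5471, -0.125, 0.1458]
tcp_rot: [0.703, 0.077, -0.085, -0.702]
contact_force: [0.9, 0.3, -0.7]
opening: 0.291
t 5.28 pos [ 0.5471 -0.125   0.1458] a 0.229 turn [ 0.    -0.002 -0.011] shift now-axes mm [ 4.5 30.8  1.6] after-turn [ 4.1 30.8  1.6] F [ 0.9  0.3 -0.7] open 0.291
```

```bash
python3 -m inch '[{"ax":0,"ay":-0.002,"az":-0.011,"x":4.1,"y":20,"z":1.6,"hand":1},{"ax":0,"ay":0,"az":0,"x":0,"y":22,"z":0,"hand":1},{"ax":0,"ay":0,"az":0,"x":0,"y":0,"z":0,"hand":1}]'
python3 d.py .5508 -.1225 .1 .231
python3 - <<'E'
from h import *
from plant import read_camera
s=read_camera("side")["img"][:,:,::-1].copy();t=read_camera("top")["img"][:,:,::-1]
b=cv2.resize(s[180:330,240:370],None,fx=4,fy=4,interpolation=2)
a=cv2.resize(t[170:250,310:420],None,fx=2.3,fy=2.3,interpolation=2)
a=cv2.copyMakeBorder(a,0,600-a.shape[0],0,0,0)
cv2.imwrite("pics/w1.png",np.hstack([b,a])[:,:800])
print(proj("side",(.5508,-.1225,.046)))
E
```

```text
time: 5.53
eef_pos: [0.5472, -0.12, 0.0992]
tcp_rot: [-0.701, -0.079, 0.084, 0.704]
contact_force: [-1.5, 0.6, -1.4]
opening: 0.292
t 5.53 pos [ 0.5472 -0.12    0.0992] a 0.231 turn [-0.005 -0.    -0.007] shift now-axes mm [ 3.  -0.8 -3.3] after-turn [ 3.  -0.8 -3.3] F [-1.5  0.6 -1.4] open 0.292
(np.float64(297.0034514680899), np.float64(264.18491542492154))
```

View pics/w1.png

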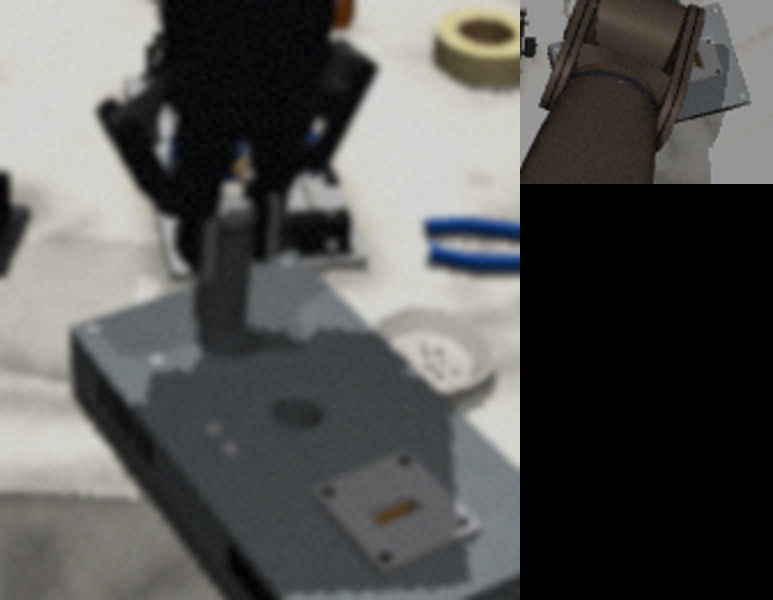

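```bash
python3 - <<'E'
from h import *
for p in((.5472,-.12,.0539),(.5472,-.12,.1169)):
    u,v=proj("side",p);print((u-240+.5)*4,(v-180+.5)*4)
E
python3 -m inch '[{"ax":-0.005,"ay":0,"az":-0.007,"x":3,"y":0,"z":-3.3,"hand":1},{"ax":0,"ay":0,"az":0,"x":0,"y":0,"z":0,"hand":1}]'
python3 d.py .5508 -.1225 .0653 .231
```

```text
222.05952013462024 323.8919352408768
228.90671991104614 216.6316776294932
time: 5.8
eef_pos: [0.5553, -0.1234, 0.1057]
tcp_rot: [0.704, 0.086, -0.078, -0.7]
contact_force: [0.7, -0.4, -1.6]
opening: 0.292
t 5.8 pos [ 0.5553 -0.1234  0.1057] a 0.233 turn [0.007 0.002 0.01 ] shift now-axes mm [-4.6 40.3  2.2] after-turn [-4.2 40.4  1.9] F [ 0.7 -0.4 -1.6] open 0.292
```

```bash
python3 -m inch '[{"ax":0,"ay":0,"az":0,"x":0,"y":0,"z":0,"hand":1},{"ax":0,"ay":0,"az":0,"x":0,"y":0,"z":0,"hand":1}]'; python3 d.py .5508 -.1225 .0653 .231
python3 -m inch '[{"ax":0,"ay":0,"az":0,"x":0,"y":0,"z":0,"hand":1},{"ax":0,"ay":0,"az":0,"x":0,"y":0,"z":0,"hand":1}]'; python3 d.py .5508 -.1225 .0653 .231
```

```text
time: 5.97
eef_pos: [0.5545, -0.123, 0.1051]
tcp_rot: [0.704, 0.085, -0.079, -0.701]
contact_force: [0.3, -0.2, -1.7]
opening: 0.29
t 5.97 pos [ 0.5545 -0.123   0.1051] a 0.232 turn [0.006 0.001 0.009] shift now-axes mm [-3.9 39.8  1.6] after-turn [-3.5 39.8  1.4] F [ 0.3 -0.2 -1.7] open 0.29
time: 6.13
eef_pos: [0.554, -0.1229, 0.1043]
tcp_rot: [0.704, 0.085, -0.079, -0.701]
contact_force: [0.1, -1.2, -0.7]
opening: 0.288
t 6.13 pos [ 0.554  -0.1229  0.1043] a 0.232 turn [0.005 0.001 0.007] shift now-axes mm [-3.3 39.   1.4] after-turn [-3.  39.   1.2] F [ 0.1 -1.2 -0.7] open 0.288
```

```bash
python3 -m inch '[{"ax":0.002,"ay":0,"az":0.003,"x":-1.2,"y":2,"z":0.6,"hand":1},{"ax":0,"ay":0,"az":0,"x":0,"y":3,"z":0,"hand":1},{"ax":0,"ay":0,"az":0,"x":0,"y":2,"z":0,"hand":1},{"ax":0,"ay":0,"az":0,"x":0,"y":0,"z":0,"hand":1},{"ax":0,"ay":0,"az":0,"x":0,"y":0,"z":0,"hand":1}]'; python3 d.py .5508 -.1225 .0653 .231
```

```text
time: 6.55
eef_pos: [0.5523, -0.1226, 0.0964]
tcp_rot: [0.703, 0.083, -0.081, -0.702]
contact_force: [-0.2, 1.3, -1.0]
opening: 0.29
t 6.55 pos [ 0.5523 -0.1226  0.0964] a 0.232 turn [0.002 0.001 0.003] shift now-axes mm [-1.6 31.1  0.6] after-turn [-1.5 31.1  0.5] F [-0.2  1.3 -1. ] open 0.29
```

```bash
python3 -m inch '[{"ax":0.001,"ay":0,"az":0.001,"x":-1,"y":3,"z":0.4,"hand":1},{"ax":0,"ay":0,"az":0,"x":0,"y":4,"z":0,"hand":1},{"ax":0,"ay":0,"az":0,"x":0,"y":4,"z":0,"hand":1},{"ax":0,"ay":0,"az":0,"x":0,"y":4,"z":0,"hand":1},{"ax":0,"ay":0,"az":0,"x":0,"y":0,"z":0,"hand":1}]'; python3 d.py .5508 -.1225 .0653 .231
```

```text
time: 6.97
eef_pos: [0.5531, -0.1255, 0.0886]
tcp_rot: [0.705, 0.084, -0.082, -0.7]
contact_force: [-13.2, -3.3, 27.3]
opening: 0.286
t 6.97 pos [ 0.5531 -0.1255  0.0886] a 0.235 turn [0.007 0.004 0.001] shift now-axes mm [-1.6 23.3  3.6] after-turn [-1.6 23.3  3.4] F [-13.2  -3.3  27.3] open 0.286
```

```bash
python3 -m inch '[{"ax":0,"ay":0,"az":0,"x":0,"y":-3,"z":0,"hand":1},{"ax":0.005,"ay":0.003,"az":0.001,"x":-1.5,"y":0,"z":2.5,"hand":1},{"ax":0,"ay":0,"az":0,"x":-2,"y":0,"z":0,"hand":1},{"ax":0,"ay":0,"az":0,"x":0,"y":0,"z":0,"hand":1}]'; python3 d.py .5498 -.1232 .0653 .231
```

```text
time: 7.3
eef_pos: [0.5517, -0.1244, 0.0894]
tcp_rot: [0.704, 0.085, -0.077, -0.7]
contact_force: [0.9, -4.6, 9.3]
opening: 0.291
t 7.3 pos [ 0.5517 -0.1244  0.0894] a 0.229 turn [ 0.007 -0.002  0.011] shift now-axes mm [-1.8 24.1  1.8] after-turn [-1.5 24.1  1.6] F [ 0.9 -4.6  9.3] open 0.291
```

```bash
python3 -m inch '[{"ax":0,"ay":0,"az":0,"x":0,"y":-5,"z":0,"hand":1},{"ax":0.003,"ay":-0.001,"az":0.005,"x":-1,"y":0,"z":1,"hand":1},{"ax":0,"ay":0,"az":0,"x":0,"y":0,"z":0,"hand":1},{"ax":0,"ay":0,"az":0,"x":0,"y":0,"z":0,"hand":1}]'; python3 d.py .5508 -.1225 .0653 .231
python3 - <<'E'
from h import *
from plant import read_camera,get_state
s=read_camera("side")["img"][:,:,::-1].copy();p=np.array(get_state()["eef_pos"])
b=cv2.resize(s[210:280,260:340],None,fx=8,fy=8,interpolation=2)
f=lambda q:tuple(int((c-o+.5)*8) for c,o in zip(proj("side",q),(260,210)))
for z in(.046,.069):
  for th in np.linspace(0,6.28,25):pass
def ring(c,r,col):
    cv2.polylines(b,[np.array([f((c[0]+r*np.cos(t),c[1]+r*np.sin(t),c[2])) for t in np.linspace(0,6.28,40)],np.int32)],True,col,1)
ring((.5508,-.1225,.046),.01475,(0,255,0));ring((p[0],p[1],p[2]-.0453),.013,(0,0,255));ring((p[0],p[1],p[2]+.0177),.013,(0,0,255))
cv2.imwrite("pics/w1b.png",b)
E
```

```text
time: 7.63
eef_pos: [0.5462, -0.12, 0.0898]
tcp_rot: [-0.7, -0.08, 0.083, 0.705]
contact_force: [-0.2, 0.8, 2.0]
opening: 0.292
t 7.63 pos [ 0.5462 -0.12    0.0898] a 0.23 turn [-0.007 -0.001 -0.004] shift now-axes mm [ 4.  24.4 -3.7] after-turn [ 3.9 24.5 -3.5] F [-0.2  0.8  2. ] open 0.292
```

View pics/w1b.png

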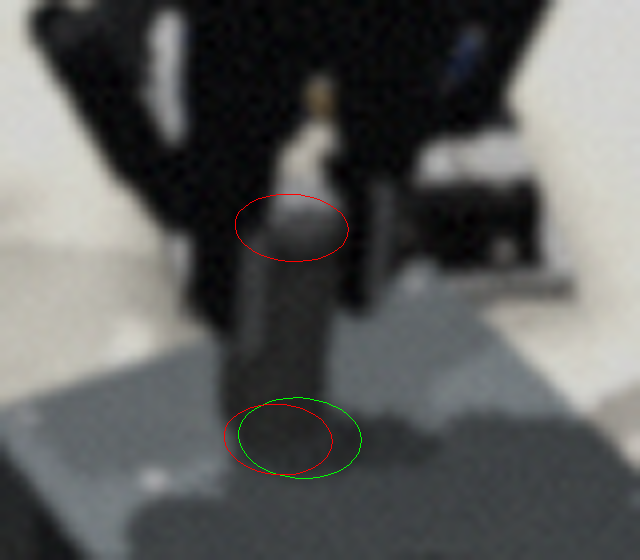

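The side crop shows the cell in the jaws where I predicted it (red), upright, about 4 mm to the -x side of the well rim (green).

```bash
python3 -m inch '[{"ax":0,"ay":0,"az":0,"x":0,"y":0,"z":0,"hand":1},{"ax":0,"ay":0,"az":0,"x":0,"y":0,"z":0,"hand":1}]'; python3 d.py .5508 -.1225 .0653 .231
python3 -m inch '[{"ax":0,"ay":0,"az":0,"x":0,"y":0,"z":0,"hand":1},{"ax":0,"ay":0,"az":0,"x":0,"y":0,"z":0,"hand":1}]'; python3 d.py .5508 -.1225 .0653 .231
```

```text
time: 7.85
eef_pos: [0.5462, -0.12, 0.0898]
tcp_rot: [-0.7, -0.08, 0.083, 0.705]
contact_force: [-2.2, 0.5, 3.6]
opening: 0.294
t 7.85 pos [ 0.5462 -0.12    0.0898] a 0.23 turn [-0.007 -0.001 -0.004] shift now-axes mm [ 4.  24.4 -3.6] after-turn [ 3.9 24.5 -3.5] F [-2.2  0.5  3.6] open 0.294
time: 8.02
eef_pos: [0.5462, -0.1201, 0.0897]
tcp_rot: [-0.7, -0.08, 0.083, 0.705]
contact_force: [-0.8, 0.0, 4.0]
opening: 0.291
t 8.02 pos [ 0.5462 -0.1201  0.0897] a 0.23 turn [-0.007 -0.001 -0.004] shift now-axes mm [ 4.  24.4 -3.6] after-turn [ 3.9 24.4 -3.4] F [-0.8  0.   4. ] open 0.291
```

```bash
python3 -m inch '[{"ax":0,"ay":0,"az":0,"x":0,"y":-4,"z":0,"hand":1},{"ax":-0.007,"ay":-0.001,"az":-0.004,"x":0,"y":0,"z":0,"hand":1},{"ax":0,"ay":0,"az":0,"x":0,"y":0,"z":0,"hand":1}]'; python3 d.py .5508 -.1225 .0653 .231
python3 -m inch '[{"ax":0,"ay":0,"az":0,"x":2,"y":0,"z":-1.7,"hand":1},{"ax":0,"ay":0,"az":0,"x":2,"y":0,"z":-1.7,"hand":1},{"ax":0,"ay":0,"az":0,"x":0,"y":0,"z":0,"hand":1}]'; python3 d.py .5508 -.1225 .0653 .231
python3 -m inch '[{"ax":0,"ay":0,"az":0,"x":0,"y":0,"z":0,"hand":1},{"ax":0,"ay":0,"az":0,"x":0,"y":0,"z":0,"hand":1}]'; python3 d.py .5508 -.1225 .0653 .231
```

```text
time: 8.27
eef_pos: [0.546, -0.12, 0.0934]
tcp_rot: [0.703, 0.082, -0.081, -0.702]
contact_force: [-0.1, -1.1, -0.5]
opening: 0.295
t 8.27 pos [ 0.546  -0.12    0.0934] a 0.231 turn [0.001 0.    0.001] shift now-axes mm [ 4.  28.1 -3.5] after-turn [ 4.1 28.1 -3.5] F [-0.1 -1.1 -0.5] open 0.295
time: 8.52
eef_pos: [0.5515, -0.1229, 0.0938]
tcp_rot: [0.703, 0.082, -0.081, -0.702]
contact_force: [-0.4, 0.1, -1.3]
opening: 0.29
t 8.52 pos [ 0.5515 -0.1229  0.0938] a 0.231 turn [ 0.001 -0.     0.001] shift now-axes mm [-0.6 28.5  0.6] after-turn [-0.6 28.5  0.6] F [-0.4  0.1 -1.3] open 0.29
time: 8.68
eef_pos: [0.5511, -0.1227, 0.0937]
tcp_rot: [0.703, 0.082, -0.081, -0.702]
contact_force: [0.5, -0.2, -1.5]
opening: 0.294
t 8.68 pos [ 0.5511 -0.1227  0.0937] a 0.231 turn [ 0.001 -0.     0.001] shift now-axes mm [-0.2 28.4  0.2] after-turn [-0.2 28.4  0.2] F [ 0.5 -0.2 -1.5] open 0.294
```

```bash
python3 -m inch '[{"ax":0,"ay":0,"az":0,"x":0,"y":1.5,"z":0,"hand":1},{"ax":0,"ay":0,"az":0,"x":0,"y":1.5,"z":0,"hand":1},{"ax":0,"ay":0,"az":0,"x":0,"y":1.5,"z":0,"hand":1},{"ax":0,"ay":0,"az":0,"x":0,"y":1.5,"z":0,"hand":1},{"ax":0,"ay":0,"az":0,"x":0,"y":0,"z":0,"hand":1}]'; python3 d.py .5508 -.1225 .0640 .231
```

```text
time: 9.1
eef_pos: [0.5513, -0.1229, 0.0895]
tcp_rot: [0.703, 0.082, -0.082, -0.702]
contact_force: [-4.3, 0.4, 7.5]
opening: 0.292
t 9.1 pos [ 0.5513 -0.1229  0.0895] a 0.231 turn [0.001 0.    0.   ] shift now-axes mm [-0.4 25.5  0.5] after-turn [-0.4 25.5  0.5] F [-4.3  0.4  7.5] open 0.292
```

```bash
python3 -m inch '[{"ax":0,"ay":0,"az":0,"x":-1,"y":0,"z":0,"hand":1},{"ax":0,"ay":0,"az":0,"x":-1,"y":0.5,"z":0,"hand":1},{"ax":0,"ay":0,"az":0,"x":0,"y":1,"z":0,"hand":1},{"ax":0,"ay":0,"az":0,"x":0,"y":0,"z":0,"hand":1}]'; python3 d.py .5508 -.1225 .0640 .231
```

```text
time: 9.43
eef_pos: [0.551, -0.1232, 0.0894]
tcp_rot: [0.703, 0.083, -0.08, -0.702]
contact_force: [-1.5, 1.5, 10.6]
opening: 0.294
t 9.43 pos [ 0.551  -0.1232  0.0894] a 0.231 turn [ 0.002 -0.     0.005] shift now-axes mm [-0.2 25.4  0.8] after-turn [-0.1 25.4  0.7] F [-1.5  1.5 10.6] open 0.294
```

```bash
python3 - <<'E'
from plant import *;import numpy as np
s=get_state();print(np.round(s["contact_force"],1),np.round(s["wrist_torque"],3))
E
python3 -m inch '[{"ax":0,"ay":0,"az":0,"x":0,"y":-2.5,"z":0,"hand":1},{"ax":-0.002,"ay":0,"az":-0.004,"x":-1,"y":0,"z":0.5,"hand":1},{"ax":0,"ay":0,"az":0,"x":0,"y":0,"z":0,"hand":1},{"ax":0,"ay":0,"az":0,"x":0,"y":0,"z":0,"hand":1}]'; python3 d.py .5508 -.1225 .0640 .231
```

```text
[-1.5  1.5 10.6] [0.529 0.237 0.036]
time: 9.77
eef_pos: [0.5489, -0.1232, 0.0896]
tcp_rot: [0.704, 0.084, -0.079, -0.701]
contact_force: [1.4, -0.7, 4.5]
opening: 0.293
t 9.77 pos [ 0.5489 -0.1232  0.0896] a 0.231 turn [ 0.004 -0.     0.007] shift now-axes mm [ 1.8 25.6  0.3] after-turn [ 2.  25.6  0.2] F [ 1.4 -0.7  4.5] open 0.293
```

```bash
python3 -m inch '[{"ax":0.002,"ay":0,"az":0.004,"x":0,"y":2,"z":0,"hand":1},{"ax":0,"ay":0,"az":0,"x":0,"y":2,"z":0,"hand":1},{"ax":0,"ay":0,"az":0,"x":0,"y":0,"z":0,"hand":1},{"ax":0,"ay":0,"az":0,"x":0,"y":0,"z":0,"hand":1}]'; python3 d.py .5508 -.1225 .0640 .231; python3 - <<'E'
from plant import *;import numpy as np
s=get_state();print(np.round(s["contact_force"],1),np.round(s["wrist_torque"],3))
E
```

```text
time: 10.1
eef_pos: [0.5496, -0.1238, 0.0891]
tcp_rot: [0.703, 0.083, -0.081, -0.702]
contact_force: [-4.5, 1.5, 19.7]
opening: 0.289
t 10.1 pos [ 0.5496 -0.1238  0.0891] a 0.232 turn [0.003 0.001 0.002] shift now-axes mm [ 1.4 25.1  1.1] after-turn [ 1.5 25.1  1. ] F [-4.5  1.5 19.7] open 0.289
[-4.5  1.5 19.7] [0.429 1.073 0.067]
```

```bash
python3 -m inch '[{"ax":0.003,"ay":0.001,"az":0.002,"x":0,"y":-4,"z":0,"hand":1},{"ax":0,"ay":0,"az":0,"x":0,"y":0,"z":-1.5,"hand":1},{"ax":0,"ay":0,"az":0,"x":0,"y":0,"z":0,"hand":1},{"ax":0,"ay":0,"az":0,"x":0,"y":0,"z":0,"hand":1}]'; python3 d.py .5503 -.1255 .0640 .231
python3 -m inch '[{"ax":0,"ay":0,"az":0,"x":0,"y":1.5,"z":0,"hand":1},{"ax":0,"ay":0,"az":0,"x":0,"y":1.5,"z":0,"hand":1},{"ax":0,"ay":0,"az":0,"x":0,"y":0,"z":0,"hand":1},{"ax":0,"ay":0,"az":0,"x":0,"y":0,"z":0,"hand":1}]'; python3 d.py .5503 -.1255 .0640 .231; python3 - <<'E'
from plant import *;import numpy as np
s=get_state();print(np.round(s["contact_force"],1),np.round(s["wrist_torque"],3))
E
```

```text
time: 10.43
eef_pos: [0.5485, -0.1242, 0.0893]
tcp_rot: [-0.701, -0.08, 0.082, 0.703]
contact_force: [-1.2, 0.6, 6.8]
opening: 0.294
t 10.43 pos [ 0.5485 -0.1242  0.0893] a 0.23 turn [-0.003 -0.001 -0.001] shift now-axes mm [ 1.5 25.3 -1.8] after-turn [ 1.4 25.3 -1.7] F [-1.2  0.6  6.8] open 0.294
time: 10.77
eef_pos: [0.5489, -0.1246, 0.089]
tcp_rot: [-0.702, -0.08, 0.082, 0.703]
contact_force: [-5.5, 2.4, 20.3]
opening: 0.289
t 10.77 pos [ 0.5489 -0.1246  0.089 ] a 0.23 turn [-0.003 -0.001 -0.002] shift now-axes mm [ 1.2 25.  -1.3] after-turn [ 1.1 25.  -1.2] F [-5.5  2.4 20.3] open 0.289
[-5.5  2.4 20.3] [0.667 1.271 0.059]
```

```bash
python3 -m inch '[{"ax":0,"ay":0,"az":0,"x":0,"y":-4,"z":0,"hand":1},{"ax":-0.003,"ay":-0.001,"az":-0.002,"x":0.5,"y":-4,"z":0,"hand":1},{"ax":0,"ay":0,"az":0,"x":0.5,"y":0,"z":0,"hand":1},{"ax":0,"ay":0,"az":0,"x":0,"y":0,"z":0,"hand":1},{"ax":0,"ay":0,"az":0,"x":0,"y":0,"z":0,"hand":1}]'; python3 d.py .5508 -.1225 .0640 .231
cat > look.py <<'E'
import sys;from h import *
from plant import read_camera,get_state
u0,v0,u1,v1,k=map(int,sys.argv[1:6]);g=float(sys.argv[6]);out=sys.argv[7]
s=np.mean([read_camera("side")["img"][:,:,::-1].astype(float) for _ in range(3)],0);p=np.array(get_state()["eef_pos"])
s=np.clip(255*(s/255)**g,0,255).astype(np.uint8)
b=cv2.resize(s[v0:v1,u0:u1],None,fx=k,fy=k,interpolation=2)
def ring(c,r,col):
    q=[[(proj("side",(c[0]+r*np.cos(t),c[1]+r*np.sin(t),c[2]))[i]-o+.5)*k for i,o in((0,u0),(1,v0))] for t in np.linspace(0,6.28,60)]
    cv2.polylines(b,[np.array(q).round().astype(np.int32)],True,col,1)
exec(sys.argv[8]);cv2.imwrite(out,b)
E
python3 look.py 265 205 335 280 8 0.45 pics/w1c.png "ring((.5508,-.1225,.046),.01475,(0,255,0));ring((p[0],p[1],p[2]-.0440),.013,(0,0,255));ring((p[0],p[1],p[2]+.019),.013,(0,0,255))"
```

```text
time: 11.18
eef_pos: [0.5486, -0.1238, 0.0926]
tcp_rot: [-0.702, -0.081, 0.082, 0.702]
contact_force: [-0.3, 0.4, -1.0]
opening: 0.292
t 11.18 pos [ 0.5486 -0.1238  0.0926] a 0.231 turn [-0.     0.    -0.001] shift now-axes mm [ 2.5 28.6  0.8] after-turn [ 2.4 28.6  0.8] F [-0.3  0.4 -1. ] open 0.292
```

View pics/w1c.png

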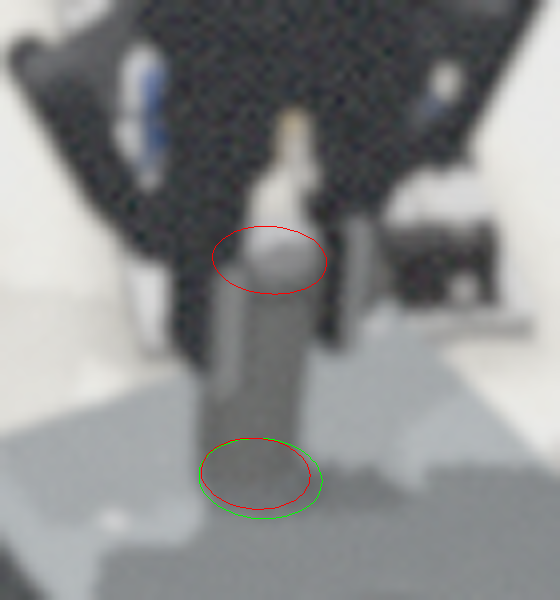

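The image shows the cell bottom at crop (249,473) against the well rim at (260,478). That and the contact torques say the cell sits about +2 mm along y in the jaws. I'll shift by that and try again.

```bash
python3 - <<'E'
from plant import *;import numpy as np
s=get_state();print(np.round(s["contact_force"],1),np.round(s["wrist_torque"],3))
E
python3 -m inch '[{"ax":0,"ay":0,"az":0,"x":0.6,"y":0,"z":-1.2,"hand":1},{"ax":0,"ay":0,"az":0,"x":0.6,"y":0,"z":-1.2,"hand":1},{"ax":0,"ay":0,"az":0,"x":0,"y":0,"z":0,"hand":1},{"ax":0,"ay":0,"az":0,"x":0,"y":0,"z":0,"hand":1}]'; python3 d.py .5505 -.1255 .0640 .231
python3 -m inch '[{"ax":0,"ay":0,"az":0,"x":0,"y":1.5,"z":0,"hand":1},{"ax":0,"ay":0,"az":0,"x":0,"y":1.5,"z":0,"hand":1},{"ax":0,"ay":0,"az":0,"x":0,"y":1.5,"z":0,"hand":1},{"ax":0,"ay":0,"az":0,"x":0,"y":1,"z":0,"hand":1},{"ax":0,"ay":0,"az":0,"x":0,"y":0,"z":0,"hand":1}]'; python3 d.py .5505 -.1255 .0640 .231; python3 - <<'E'
from plant import *;import numpy as np
s=get_state();print(np.round(s["contact_force"],1),np.round(s["wrist_torque"],3))
E
```

```text
[-0.3 -0.4 -0.4] [ 0.017  0.006 -0.012]
time: 11.67
eef_pos: [0.5512, -0.1262, 0.0939]
tcp_rot: [0.703, 0.082, -0.081, -0.702]
contact_force: [0.2, 0.2, -1.2]
opening: 0.297
t 11.67 pos [ 0.5512 -0.1262  0.0939] a 0.231 turn [ 0.001 -0.     0.001] shift now-axes mm [-0.5 29.9  0.9] after-turn [-0.5 29.9  0.9] F [ 0.2  0.2 -1.2] open 0.297
time: 12.08
eef_pos: [0.5509, -0.1261, 0.088]
tcp_rot: [0.703, 0.082, -0.081, -0.702]
contact_force: [-0.6, -0.5, -1.2]
opening: 0.293
t 12.08 pos [ 0.5509 -0.1261  0.088 ] a 0.231 turn [0.001 0.    0.001] shift now-axes mm [-0.3 24.   0.7] after-turn [-0.3 24.   0.7] F [-0.6 -0.5 -1.2] open 0.293
[-0.6 -0.5 -1.2] [-0.024  0.002 -0.019]
```

It's below the previous contact height with no force, so it's entering.

```bash
python3 -m inch '[{"ax":0,"ay":0,"az":0,"x":0,"y":3,"z":0,"hand":1},{"ax":0,"ay":0,"az":0,"x":0,"y":3,"z":0,"hand":1},{"ax":0,"ay":0,"az":0,"x":0,"y":3,"z":0,"hand":1},{"ax":0,"ay":0,"az":0,"x":0,"y":3,"z":0,"hand":1},{"ax":0,"ay":0,"az":0,"x":0,"y":0,"z":0,"hand":1}]'; python3 d.py .5509 -.126 .0640 .231
python3 -m inch '[{"ax":0,"ay":0,"az":0,"x":0,"y":3,"z":0,"hand":1},{"ax":0,"ay":0,"az":0,"x":0,"y":3,"z":0,"hand":1},{"ax":0,"ay":0,"az":0,"x":0,"y":3,"z":0,"hand":1},{"ax":0,"ay":0,"az":0,"x":0,"y":2,"z":0,"hand":1},{"ax":0,"ay":0,"az":0,"x":0,"y":0,"z":0,"hand":1}]'; python3 d.py .5509 -.126 .0640 .231
```

```text
time: 12.5
eef_pos: [0.5508, -0.1261, 0.0755]
tcp_rot: [0.703, 0.082, -0.081, -0.702]
contact_force: [-0.7, -1.0, -1.3]
opening: 0.291
t 12.5 pos [ 0.5508 -0.1261  0.0755] a 0.231 turn [0. 0. 0.] shift now-axes mm [ 0.2 11.5  0. ] after-turn [ 0.2 11.5  0. ] F [-0.7 -1.  -1.3] open 0.291
time: 12.92
eef_pos: [0.5508, -0.1261, 0.0647]
tcp_rot: [0.703, 0.082, -0.081, -0.702]
contact_force: [0.1, -0.8, -1.3]
opening: 0.294
t 12.92 pos [ 0.5508 -0.1261  0.0647] a 0.231 turn [ 0.001 -0.     0.   ] shift now-axes mm [0.1 0.7 0.1] after-turn [0.1 0.7 0.1] F [ 0.1 -0.8 -1.3] open 0.294
```

```bash
python3 -m inch '[{"ax":0,"ay":0,"az":0,"x":0,"y":1.5,"z":0,"hand":1},{"ax":0,"ay":0,"az":0,"x":0,"y":1,"z":0,"hand":1},{"ax":0,"ay":0,"az":0,"x":0,"y":0,"z":0,"hand":1}]'; python3 d.py .5509 -.126 .0640 .231
```

```text
time: 13.17
eef_pos: [0.5512, -0.1262, 0.0643]
tcp_rot: [0.703, 0.082, -0.082, -0.702]
contact_force: [-3.0, 1.2, 6.8]
opening: 0.291
t 13.17 pos [ 0.5512 -0.1262  0.0643] a 0.231 turn [ 0.  0. -0.] shift now-axes mm [-0.3  0.3  0.3] after-turn [-0.3  0.3  0.3] F [-3.   1.2  6.8] open 0.291
```

```bash
python3 -m inch '[{"ax":0,"ay":0,"az":0,"x":0,"y":0,"z":0,"hand":0},{"ax":0,"ay":0,"az":0,"x":0,"y":0,"z":0,"hand":0},{"ax":0,"ay":0,"az":0,"x":0,"y":0,"z":0,"hand":0},{"ax":0,"ay":0,"az":0,"x":0,"y":-5,"z":0,"hand":0},{"ax":0,"ay":0,"az":0,"x":0,"y":-15,"z":0,"hand":0}]'
python3 -m inch '[{"ax":0,"ay":0,"az":0,"x":0,"y":-25,"z":0,"hand":0},{"ax":0,"ay":0,"az":0,"x":0,"y":-25,"z":0,"hand":0},{"ax":0,"ay":0,"az":0,"x":0,"y":-10,"z":0,"hand":0},{"ax":0,"ay":0.071,"az":0,"x":0,"y":0,"z":0,"hand":0}]'
python3 d.py .4172 .2572 .14 .16
```

```text
time: 13.58
eef_pos: [0.5493, -0.1254, 0.0807]
tcp_rot: [-0.702, -0.08, 0.083, 0.703]
contact_force: [-0.7, -0.3, 0.2]
opening: 0.503
time: 13.92
eef_pos: [0.5532, -0.127, 0.1468]
tcp_rot: [0.706, 0.059, -0.053, -0.703]
contact_force: [0.4, 0.2, 1.1]
opening: 0.496
t 13.92 pos [ 0.5532 -0.127   0.1468] a 0.159 turn [ 0.005 -0.001  0.007] shift now-axes mm [-73.5   4.4 400.9] after-turn [-73.1   6.8 400.9] F [0.4 0.2 1.1] open 0.496
```

```bash
python3 -m inch '[{"ax":0.003,"ay":0,"az":0.003,"x":-6,"y":0,"z":25,"hand":0},{"ax":0,"ay":0,"az":0,"x":-6,"y":0,"z":34,"hand":0},{"ax":0,"ay":0,"az":0,"x":-6,"y":0,"z":35,"hand":0},{"ax":0,"ay":0,"az":0,"x":-6,"y":0,"z":35,"hand":0},{"ax":0,"ay":0,"az":0,"x":-6,"y":0,"z":35,"hand":0}]' >/dev/null
python3 -m inch '[{"ax":0,"ay":0,"az":0,"x":-6,"y":0,"z":35,"hand":0},{"ax":0,"ay":0,"az":0,"x":-6,"y":0,"z":35,"hand":0},{"ax":0,"ay":0,"az":0,"x":-6,"y":0,"z":35,"hand":0},{"ax":0,"ay":0,"az":0,"x":-6,"y":0,"z":35,"hand":0},{"ax":0,"ay":0,"az":0,"x":-6,"y":0,"z":35,"hand":0}]' >/dev/null
python3 -m inch '[{"ax":0,"ay":0,"az":0,"x":-6,"y":0,"z":30,"hand":0},{"ax":0,"ay":0,"az":0,"x":-6,"y":0,"z":20,"hand":0},{"ax":0,"ay":0,"az":0,"x":0,"y":0,"z":8,"hand":0},{"ax":0,"ay":0,"az":0,"x":0,"y":0,"z":0,"hand":0}]'
python3 d.py .4172 .2572 .0513 .16
```

```text
time: 15.08
eef_pos: [0.4161, 0.2555, 0.1435]
tcp_rot: [-0.704, -0.057, 0.058, 0.705]
contact_force: [0.4, -0.2, -0.1]
opening: 0.504
t 15.08 pos [0.4161 0.2555 0.1435] a 0.163 turn [-0.002  0.003 -0.002] shift now-axes mm [ 1.6 92.2  1.3] after-turn [ 1.4 92.2  1.5] F [ 0.4 -0.2 -0.1] open 0.504
```

```bash
python3 -m inch '[{"ax":-0.002,"ay":0.003,"az":-0.002,"x":1.4,"y":20,"z":1.5,"hand":0},{"ax":0,"ay":0,"az":0,"x":0,"y":25,"z":0,"hand":0},{"ax":0,"ay":0,"az":0,"x":0,"y":25,"z":0,"hand":0},{"ax":0,"ay":0,"az":0,"x":0,"y":15,"z":0,"hand":0},{"ax":0,"ay":0,"az":0,"x":0,"y":5,"z":0,"hand":0}]' 
python3 -m inch '[{"ax":0,"ay":0,"az":0,"x":0,"y":0,"z":0,"hand":0},{"ax":0,"ay":0,"az":0,"x":0,"y":0,"z":0,"hand":0},{"ax":0,"ay":0,"az":0,"x":0,"y":0,"z":0,"hand":0},{"ax":0,"ay":0,"az":0,"x":0,"y":0,"z":0,"hand":0}]'
python3 d.py .4172 .2572 .0513 .16
python3 look.py 180 150 250 225 8 0.5 pics/s1.png "ring((.4172,.2572,.069),.009,(0,255,0));ring((p[0],p[1],p[2]),.002,(0,0,255))"
```

```text
time: 15.5
eef_pos: [0.4164, 0.2541, 0.0507]
tcp_rot: [0.706, 0.053, -0.057, -0.704]
contact_force: [-0.8, -0.4, 0.2]
opening: 0.5
time: 15.83
eef_pos: [0.4191, 0.2563, 0.0553]
tcp_rot: [-0.705, -0.056, 0.054, 0.705]
contact_force: [0.7, -0.1, 0.5]
opening: 0.502
t 15.83 pos [0.4191 0.2563 0.0553] a 0.157 turn [-0.001 -0.003  0.003] shift now-axes mm [-1.7  4.   1.2] after-turn [-1.7  4.   1.2] F [ 0.7 -0.1  0.5] open 0.502
```

View pics/s1.png

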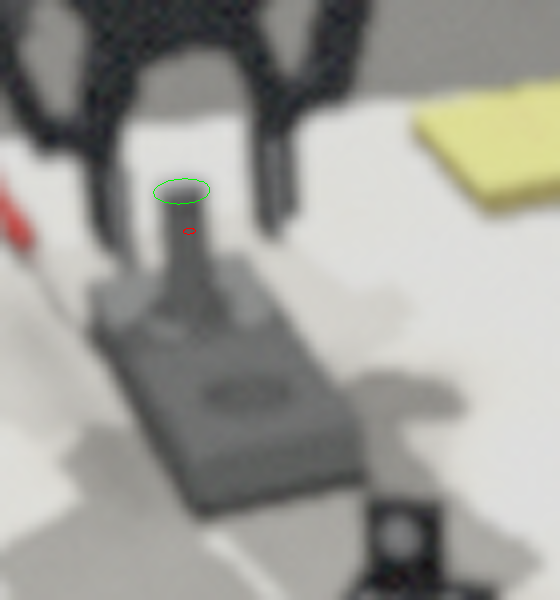

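The slim cell stands between the jaws with its top at crop (185,197), slightly -y of my estimate. I'll centre and grip.

```bash
python3 -m inch '[{"ax":0,"ay":-0.003,"az":0.003,"x":-1.1,"y":2,"z":-0.7,"hand":0},{"ax":0,"ay":0,"az":0,"x":0,"y":2,"z":0,"hand":0},{"ax":0,"ay":0,"az":0,"x":0,"y":0,"z":0,"hand":0},{"ax":0,"ay":0,"az":0,"x":0,"y":0,"z":0,"hand":1},{"ax":0,"ay":0,"az":0,"x":0,"y":0,"z":0,"hand":1}]' >/dev/null
python3 -m inch '[{"ax":0,"ay":0,"az":0,"x":0,"y":0,"z":0,"hand":1},{"ax":0,"ay":0,"az":0,"x":0,"y":0,"z":0,"hand":1},{"ax":0,"ay":0,"az":0,"x":0,"y":0,"z":0,"hand":1},{"ax":0,"ay":0,"az":0,"x":0,"y":0,"z":0,"hand":1}]' 
python3 d.py .4172 .2555 .0513 .16
```

```text
time: 16.73
eef_pos: [0.4168, 0.2553, 0.0498]
tcp_rot: [-0.705, -0.055, 0.058, 0.705]
contact_force: [-0.0, -0.3, -0.5]
opening: 0.196
t 16.73 pos [0.4168 0.2553 0.0498] a 0.16 turn [-0.    -0.    -0.003] shift now-axes mm [ 0.4 -1.5  0.2] after-turn [ 0.4 -1.5  0.2] F [-0.  -0.3 -0.5] open 0.196
```

```bash
python3 -m inch '[{"ax":0,"ay":0,"az":0,"x":0,"y":-15,"z":0,"hand":1},{"ax":0,"ay":0,"az":0,"x":0,"y":-25,"z":0,"hand":1},{"ax":0,"ay":0,"az":0,"x":0,"y":-30,"z":0,"hand":1},{"ax":0,"ay":0,"az":0,"x":0,"y":-25,"z":0,"hand":1},{"ax":0,"ay":-0.071,"az":0,"x":0,"y":-8,"z":0,"hand":1}]' >/dev/null
python3 -m inch '[{"ax":0,"ay":0,"az":0,"x":3,"y":0,"z":-25,"hand":1},{"ax":0,"ay":0,"az":0,"x":3,"y":0,"z":-34,"hand":1},{"ax":0,"ay":0,"az":0,"x":3,"y":0,"z":-34,"hand":1},{"ax":0,"ay":0,"az":0,"x":3,"y":0,"z":-34,"hand":1},{"ax":0,"ay":0,"az":0,"x":3,"y":0,"z":-34,"hand":1}]'
python3 d.py .5642 -.1795 .12 .231
```

```text
time: 17.57
eef_pos: [0.4686, 0.1006, 0.1527]
tcp_rot: [-0.702, -0.081, 0.083, 0.702]
contact_force: [0.2, 0.3, -0.6]
opening: 0.195
t 17.57 pos [0.4686 0.1006 0.1527] a 0.232 turn [-0.     0.001 -0.003] shift now-axes mm [  28.8   32.5 -294.6] after-turn [  28.9   32.7 -294.6] F [ 0.2  0.3 -0.6] open 0.195
```

```bash
python3 -m inch '[{"ax":0,"ay":0,"az":0,"x":3,"y":0,"z":-34,"hand":1},{"ax":0,"ay":0,"az":0,"x":3,"y":0,"z":-34,"hand":1},{"ax":0,"ay":0,"az":0,"x":3,"y":0,"z":-34,"hand":1},{"ax":0,"ay":0,"az":0,"x":3,"y":0,"z":-34,"hand":1},{"ax":0,"ay":0,"az":0,"x":3,"y":0,"z":-34,"hand":1}]' >/dev/null
python3 -m inch '[{"ax":0,"ay":0,"az":0,"x":4,"y":0,"z":-34,"hand":1},{"ax":0,"ay":0,"az":0,"x":4,"y":0,"z":-34,"hand":1},{"ax":0,"ay":0,"az":0,"x":4,"y":0,"z":-30,"hand":1},{"ax":0,"ay":0,"az":0,"x":0,"y":0,"z":-15,"hand":1},{"ax":0,"ay":0,"az":0,"x":0,"y":0,"z":-8,"hand":1}]' >/dev/null
python3 -m inch '[{"ax":0,"ay":0,"az":0,"x":0,"y":10,"z":0,"hand":1},{"ax":0,"ay":0,"az":0,"x":0,"y":15,"z":0,"hand":1},{"ax":0,"ay":0,"az":0,"x":0,"y":10,"z":0,"hand":1},{"ax":0,"ay":0,"az":0,"x":0,"y":5,"z":0,"hand":1},{"ax":0,"ay":0,"az":0,"x":0,"y":0,"z":0,"hand":1}]'
python3 d.py .5642 -.1795 .095 .231
```

```text
time: 18.82
eef_pos: [0.5598, -0.1732, 0.1101]
tcp_rot: [-0.701, -0.08, 0.084, 0.703]
contact_force: [-0.3, 0.1, -1.6]
opening: 0.193
t 18.82 pos [ 0.5598 -0.1732  0.1101] a 0.232 turn [-0.004  0.001 -0.006] shift now-axes mm [ 2.9 15.  -7.2] after-turn [ 2.8 15.1 -7.1] F [-0.3  0.1 -1.6] open 0.193
```

```bash
python3 -m inch '[{"ax":0,"ay":0,"az":0,"x":1,"y":3,"z":-2,"hand":1},{"ax":0,"ay":0,"az":0,"x":0.8,"y":5,"z":-2,"hand":1},{"ax":0,"ay":0,"az":0,"x":0,"y":3,"z":-1,"hand":1},{"ax":0,"ay":0,"az":0,"x":0,"y":0,"z":0,"hand":1},{"ax":0,"ay":0,"az":0,"x":0,"y":0,"z":0,"hand":1}]' >/dev/null
python3 -m inch '[{"ax":0,"ay":0,"az":0,"x":0,"y":0,"z":0,"hand":1},{"ax":0,"ay":0,"az":0,"x":0,"y":0,"z":0,"hand":1}]' >/dev/null
python3 d.py .5642 -.1795 .095 .231
python3 look.py 275 215 350 290 8 0.45 pics/w2.png "ring((.5642,-.1785,.046),.01075,(0,255,0));ring((p[0],p[1],p[2]-.0438),.009,(0,0,255));ring((p[0],p[1],p[2]+.0192),.009,(0,0,255))"
```

```text
t 19.4 pos [ 0.5644 -0.1797  0.1018] a 0.231 turn [-0.    -0.    -0.002] shift now-axes mm [-0.1  6.8  0.2] after-turn [-0.2  6.8  0.2] F [ 0.9  0.1 -1.2] open 0.197
```

View pics/w2.png

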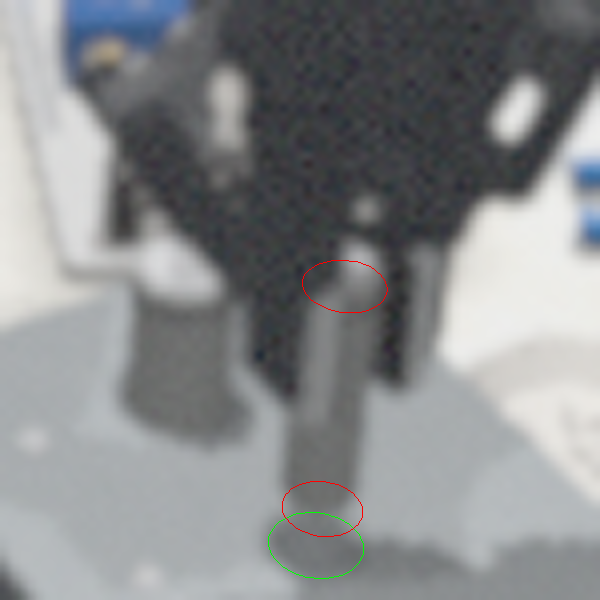

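The thick cell stands in well one (crop 180,360). The slim cell's bottom is near crop (319,500), above well two at (316,546). I'll lower it gently.

```bash
python3 -m inch '[{"ax":0,"ay":0,"az":0,"x":0,"y":3,"z":0,"hand":1},{"ax":0,"ay":0,"az":0,"x":0,"y":3,"z":0,"hand":1},{"ax":0,"ay":0,"az":0,"x":0,"y":2,"z":-0.5,"hand":1},{"ax":0,"ay":0,"az":0,"x":0,"y":1.5,"z":-0.5,"hand":1},{"ax":0,"ay":0,"az":0,"x":0,"y":0,"z":0,"hand":1}]' >/dev/null
python3 d.py .5642 -.1805 .0638 .231
python3 -m inch '[{"ax":0,"ay":0,"az":0,"x":0,"y":1.5,"z":0,"hand":1},{"ax":0,"ay":0,"az":0,"x":0,"y":1.5,"z":0,"hand":1},{"ax":0,"ay":0,"az":0,"x":0,"y":1.5,"z":0,"hand":1},{"ax":0,"ay":0,"az":0,"x":0,"y":0,"z":0,"hand":1}]' >/dev/null
python3 d.py .5642 -.1805 .0638 .231;  python3 - <<'E'
from plant import *;import numpy as np
s=get_state();print(np.round(s["contact_force"],1),np.round(s["wrist_torque"],3))
E
```

```text
t 19.97 pos [ 0.5641 -0.1805  0.0913] a 0.231 turn [-0.001 -0.    -0.004] shift now-axes mm [ 0.2 27.5 -0.1] after-turn [ 0.1 27.5 -0.1] F [-0.4 -0.7 -0.6] open 0.193
t 20.3 pos [ 0.5643 -0.1806  0.0872] a 0.231 turn [-0.     0.    -0.003] shift now-axes mm [-0.  23.4  0.2] after-turn [-0.1 23.4  0.2] F [ 0.9 -0.9 -1. ] open 0.198
[ 0.9 -0.9 -1. ] [-0.135  0.049  0.074]
```

```bash
python3 -m inch '[{"ax":0,"ay":0,"az":0,"x":0,"y":2,"z":0,"hand":1},{"ax":0,"ay":0,"az":0,"x":0,"y":2,"z":0,"hand":1},{"ax":0,"ay":0,"az":0,"x":0,"y":2,"z":0,"hand":1},{"ax":0,"ay":0,"az":0,"x":0,"y":2,"z":0,"hand":1},{"ax":0,"ay":0,"az":0,"x":0,"y":0,"z":0,"hand":1}]' >/dev/null
python3 d.py .5642 -.1805 .0638 .231
python3 -m inch '[{"ax":0,"ay":0,"az":0,"x":0,"y":3,"z":0,"hand":1},{"ax":0,"ay":0,"az":0,"x":0,"y":3,"z":0,"hand":1},{"ax":0,"ay":0,"az":0,"x":0,"y":3,"z":0,"hand":1},{"ax":0,"ay":0,"az":0,"x":0,"y":0,"z":0,"hand":1}]' >/dev/null
python3 d.py .5642 -.1805 .0638 .231
```

```text
t 20.72 pos [ 0.5643 -0.1806  0.079 ] a 0.231 turn [-0.     0.    -0.003] shift now-axes mm [ 0.  15.2  0.1] after-turn [-0.  15.2  0.1] F [ 0.2 -0.4 -1.5] open 0.198
t 21.05 pos [ 0.5641 -0.1806  0.0697] a 0.231 turn [-0.001  0.    -0.003] shift now-axes mm [0.1 5.9 0.1] after-turn [0.1 5.9 0.1] F [-0.7 -1.6 -1.6] open 0.204
```

```bash
python3 -m inch '[{"ax":0,"ay":0,"az":0,"x":0,"y":3,"z":0,"hand":1},{"ax":0,"ay":0,"az":0,"x":0,"y":2.5,"z":0,"hand":1},{"ax":0,"ay":0,"az":0,"x":0,"y":1,"z":0,"hand":1},{"ax":0,"ay":0,"az":0,"x":0,"y":1,"z":0,"hand":1},{"ax":0,"ay":0,"az":0,"x":0,"y":0,"z":0,"hand":1}]' >/dev/null
python3 d.py .5642 -.1805 .0638 .231
```

```text
t 21.47 pos [ 0.5644 -0.1807  0.0638] a 0.231 turn [-0.     0.    -0.004] shift now-axes mm [-0.2 -0.   0.3] after-turn [-0.2 -0.   0.3] F [-2.8 -0.8  4.7] open 0.194
```

```bash
python3 -m inch '[{"ax":0,"ay":0,"az":0,"x":0,"y":0,"z":0,"hand":0},{"ax":0,"ay":0,"az":0,"x":0,"y":0,"z":0,"hand":0},{"ax":0,"ay":0,"az":0,"x":0,"y":0,"z":0,"hand":0},{"ax":0,"ay":0,"az":0,"x":0,"y":-5,"z":0,"hand":0},{"ax":0,"ay":0,"az":0,"x":0,"y":-15,"z":0,"hand":0}]' >/dev/null
python3 -m inch '[{"ax":0,"ay":0,"az":0,"x":0,"y":-25,"z":0,"hand":0},{"ax":0,"ay":0,"az":0,"x":0,"y":-25,"z":0,"hand":0},{"ax":0,"ay":0,"az":0,"x":0,"y":-10,"z":0,"hand":0},{"ax":0,"ay":-0.12,"az":0,"x":0,"y":0,"z":0,"hand":0},{"ax":0,"ay":-0.12,"az":0,"x":0,"y":0,"z":0,"hand":0}]' 
python3 -m inch '[{"ax":0,"ay":-0.12,"az":0,"x":0,"y":0,"z":0,"hand":0},{"ax":0,"ay":-0.12,"az":0,"x":0,"y":0,"z":0,"hand":0},{"ax":0,"ay":-0.12,"az":0,"x":0,"y":0,"z":0,"hand":0},{"ax":0,"ay":-0.12,"az":0,"x":0,"y":0,"z":0,"hand":0},{"ax":0,"ay":-0.12,"az":0,"x":0,"y":0,"z":0,"hand":0}]' >/dev/null
python3 d.py .4532 .0437 .12 1.1
```

```text
time: 22.3
eef_pos: [0.5652, -0.1807, 0.1443]
tcp_rot: [0.688, 0.167, -0.167, -0.687]
contact_force: [-0.2, 0.7, -0.5]
opening: 0.501
t 22.72 pos [ 0.5643 -0.1803  0.1424] a 1.077 turn [-0.003 -0.023 -0.001] shift now-axes mm [144.6  22.9 203.9] after-turn [149.2  22.4 200.6] F [-0.4  0.5  0.2] open 0.5
```

```bash
python3 -m inch '[{"ax":0,"ay":-0.015,"az":0,"x":20,"y":0,"z":28,"hand":0},{"ax":0,"ay":0,"az":0,"x":23,"y":0,"z":30,"hand":0},{"ax":0,"ay":0,"az":0,"x":23,"y":0,"z":30,"hand":0},{"ax":0,"ay":0,"az":0,"x":23,"y":0,"z":30,"hand":0},{"ax":0,"ay":0,"az":0,"x":23,"y":0,"z":30,"hand":0}]' >/dev/null
python3 -m inch '[{"ax":0,"ay":0,"az":0,"x":20,"y":0,"z":27,"hand":0},{"ax":0,"ay":0,"az":0,"x":12,"y":0,"z":18,"hand":0},{"ax":0,"ay":0,"az":0,"x":4,"y":10,"z":8,"hand":0},{"ax":0,"ay":0,"az":0,"x":0,"y":10,"z":0,"hand":0},{"ax":0,"ay":0,"az":0,"x":0,"y":0,"z":0,"hand":0}]' >/dev/null
python3 -m inch '[{"ax":0,"ay":0,"az":0,"x":0,"y":0,"z":0,"hand":0},{"ax":0,"ay":0,"az":0,"x":0,"y":0,"z":0,"hand":0}]' >/dev/null
python3 d.py .4532 .0437 .0555 1.092
```

```text
t 23.72 pos [0.4567 0.0433 0.1229] a 1.084 turn [-0.003 -0.008 -0.002] shift now-axes mm [-1.1 67.4  3.1] after-turn [-1.2 67.4  3.3] F [ 0.  -0.5 -1.4] open 0.506
```

```bash
python3 -m inch '[{"ax":-0.002,"ay":-0.008,"az":0,"x":-1.2,"y":12,"z":3.2,"hand":0},{"ax":0,"ay":0,"az":0,"x":0,"y":18,"z":0,"hand":0},{"ax":0,"ay":0,"az":0,"x":0,"y":15,"z":0,"hand":0},{"ax":0,"ay":0,"az":0,"x":0,"y":8,"z":0,"hand":0},{"ax":0,"ay":0,"az":0,"x":0,"y":4,"z":0,"hand":0}]' >/dev/null
python3 -m inch '[{"ax":0,"ay":0,"az":0,"x":0,"y":0,"z":0,"hand":0.3},{"ax":0,"ay":0,"az":0,"x":0,"y":0,"z":0,"hand":0.3},{"ax":0,"ay":0,"az":0,"x":0,"y":0,"z":0,"hand":0.3},{"ax":0,"ay":0,"az":0,"x":0,"y":0,"z":0,"hand":0.3}]' >/dev/null
python3 d.py .4532 .0437 .0555 1.092
python3 look.py 200 190 270 260 8 0.45 pics/k1.png "ring((.4532,.0437,.040),.013,(0,255,0));ring((p[0],p[1],p[2]-.011),.002,(0,0,255))"
```

```text
t 24.47 pos [0.4535 0.0445 0.0672] a 1.094 turn [ 0.001  0.002 -0.001] shift now-axes mm [-0.9 11.7 -0.1] after-turn [-0.9 11.7 -0.1] F [1.1 0.7 0.3] open 0.351
```

View pics/k1.png

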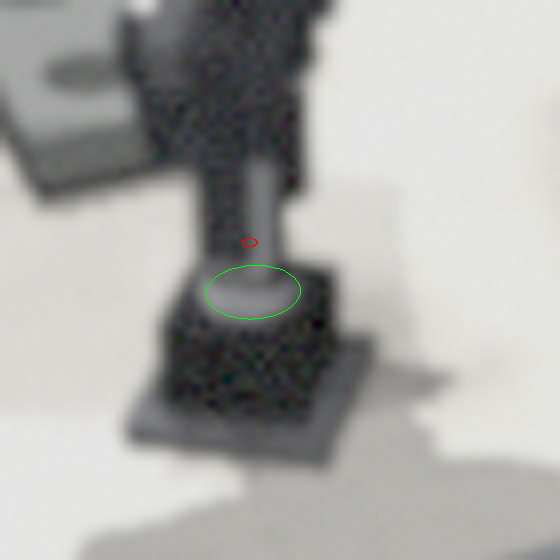

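The collar appears at crop (248,297), 5 px below my predicted ring. That is about -2 mm in y, the same bias the wells showed. I'll correct it, descend and grip.

```bash
python3 d.py .4530 .0422 .0555 1.092
python3 -m inch '[{"ax":0,"ay":0,"az":0,"x":-1,"y":3,"z":-0.3,"hand":0.3},{"ax":0,"ay":0,"az":0,"x":-1.2,"y":4,"z":-0.3,"hand":0.3},{"ax":0,"ay":0,"az":0,"x":0,"y":3,"z":0,"hand":0.3},{"ax":0,"ay":0,"az":0,"x":0,"y":2,"z":0,"hand":0.3},{"ax":0,"ay":0,"az":0,"x":0,"y":0,"z":0,"hand":0.3}]' >/dev/null
python3 d.py .4530 .0422 .0555 1.092
```

```text
t 24.62 pos [0.4531 0.0447 0.0668] a 1.094 turn [ 0.001  0.002 -0.001] shift now-axes mm [-2.2 11.3 -1.1] after-turn [-2.2 11.3 -1.1] F [ 0.9 -0.1  0.2] open 0.352
t 25.03 pos [0.4515 0.0425 0.0534] a 1.094 turn [-0.002  0.002 -0.002] shift now-axes mm [ 0.4 -2.1 -1.4] after-turn [ 0.4 -2.1 -1.4] F [-0.3 -0.1  0. ] open 0.351
```

```bash
python3 -m inch '[{"ax":0,"ay":0,"az":0,"x":0.3,"y":-2,"z":-1.2,"hand":0.3},{"ax":0,"ay":0,"az":0,"x":0,"y":0,"z":0,"hand":0.3},{"ax":0,"ay":0,"az":0,"x":0,"y":0,"z":0,"hand":0.3}]' >/dev/null
python3 d.py .4530 .0422 .0555 1.092
python3 -m inch '[{"ax":0,"ay":0,"az":0,"x":0,"y":0,"z":0,"hand":1},{"ax":0,"ay":0,"az":0,"x":0,"y":0,"z":0,"hand":1},{"ax":0,"ay":0,"az":0,"x":0,"y":0,"z":0,"hand":1},{"ax":0,"ay":0,"az":0,"x":0,"y":0,"z":0,"hand":1},{"ax":0,"ay":0,"az":0,"x":0,"y":0,"z":0,"hand":1}]' 80 >/dev/null
python3 d.py .4530 .0422 .0555 1.092
```

```text
t 25.28 pos [0.4538 0.0421 0.0566] a 1.094 turn [ 0.     0.002 -0.001] shift now-axes mm [-0.3  1.1  0.8] after-turn [-0.3  1.1  0.8] F [-0.4 -0.9 -0.1] open 0.35
t 25.7 pos [0.4538 0.0421 0.0566] a 1.094 turn [ 0.     0.002 -0.001] shift now-axes mm [-0.3  1.1  0.7] after-turn [-0.3  1.1  0.7] F [ 0.4 -0.4  2.3] open 0.099
```

```bash
python3 -m inch '[{"ax":0,"ay":0,"az":0,"x":0,"y":-6,"z":0,"hand":1},{"ax":0,"ay":0,"az":0,"x":0,"y":-15,"z":0,"hand":1},{"ax":0,"ay":0,"az":0,"x":0,"y":-20,"z":0,"hand":1},{"ax":0,"ay":0,"az":0,"x":0,"y":-25,"z":0,"hand":1},{"ax":0,"ay":0,"az":0,"x":0,"y":-25,"z":0,"hand":1}]' >/dev/null
python3 -m inch '[{"ax":0,"ay":-0.118,"az":0,"x":0,"y":-8,"z":0,"hand":1},{"ax":0,"ay":-0.118,"az":0,"x":0,"y":0,"z":0,"hand":1},{"ax":0,"ay":-0.118,"az":0,"x":0,"y":0,"z":0,"hand":1},{"ax":0,"ay":-0.118,"az":0,"x":0,"y":0,"z":0,"hand":1},{"ax":0,"ay":-0.118,"az":0,"x":0,"y":0,"z":0,"hand":1}]' >/dev/null
python3 -m inch '[{"ax":0,"ay":-0.118,"az":0,"x":0,"y":0,"z":0,"hand":1},{"ax":0,"ay":0,"az":0,"x":0,"y":0,"z":0,"hand":1}]' >/dev/null
python3 d.py .5811 -.2503 .11 1.802
```

```text
t 26.7 pos [0.453  0.0423 0.1551] a 1.804 turn [-0.002  0.002 -0.001] shift now-axes mm [-314.2   45.3  -57.1] after-turn [-314.1   45.1  -57.7] F [-0.2  0.1 -0.4] open 0.104
```

```bash
python3 -m inch '[{"ax":0,"ay":0,"az":0,"x":-25,"y":0,"z":-5,"hand":1},{"ax":0,"ay":0,"az":0,"x":-33,"y":0,"z":-6,"hand":1},{"ax":0,"ay":0,"az":0,"x":-33,"y":0,"z":-6,"hand":1},{"ax":0,"ay":0,"az":0,"x":-33,"y":0,"z":-6,"hand":1},{"ax":0,"ay":0,"az":0,"x":-33,"y":0,"z":-6,"hand":1}]' >/dev/null
python3 -m inch '[{"ax":0,"ay":0,"az":0,"x":-33,"y":0,"z":-6,"hand":1},{"ax":0,"ay":0,"az":0,"x":-33,"y":0,"z":-6,"hand":1},{"ax":0,"ay":0,"az":0,"x":-33,"y":0,"z":-6,"hand":1},{"ax":0,"ay":0,"az":0,"x":-25,"y":0,"z":-6,"hand":1},{"ax":0,"ay":0,"az":0,"x":-18,"y":0,"z":-3,"hand":1}]' >/dev/null
python3 -m inch '[{"ax":0,"ay":0,"az":0,"x":-10,"y":0,"z":-1,"hand":1},{"ax":0,"ay":0,"az":0,"x":-4,"y":5,"z":0,"hand":1},{"ax":0,"ay":0,"az":0,"x":0,"y":12,"z":0,"hand":1},{"ax":0,"ay":0,"az":0,"x":0,"y":12,"z":0,"hand":1},{"ax":0,"ay":0,"az":0,"x":0,"y":8,"z":0,"hand":1}]' >/dev/null
python3 -m inch '[{"ax":0,"ay":0,"az":0,"x":0,"y":0,"z":0,"hand":1},{"ax":0,"ay":0,"az":0,"x":0,"y":0,"z":0,"hand":1},{"ax":0,"ay":0,"az":0,"x":0,"y":0,"z":0,"hand":1},{"ax":0,"ay":0,"az":0,"x":0,"y":0,"z":0,"hand":1}]' >/dev/null
python3 d.py .5811 -.2503 .102 1.802
```

```text
t 28.28 pos [ 0.5811 -0.2493  0.1192] a 1.802 turn [-0.     0.    -0.002] shift now-axes mm [-1.  17.2  0.2] after-turn [-1.  17.2  0.2] F [ 0.   0.1 -0.8] open 0.097
```

Nearly above the lock. I'll come down to 0.102 and take a close look.

```bash
python3 -m inch '[{"ax":0,"ay":0,"az":0,"x":-1,"y":4,"z":0.2,"hand":1},{"ax":0,"ay":0,"az":0,"x":0,"y":6,"z":0,"hand":1},{"ax":0,"ay":0,"az":0,"x":0,"y":5,"z":0,"hand":1},{"ax":0,"ay":0,"az":0,"x":0,"y":2,"z":0,"hand":1},{"ax":0,"ay":0,"az":0,"x":0,"y":0,"z":0,"hand":1}]' >/dev/null
python3 -m inch '[{"ax":0,"ay":0,"az":0,"x":0,"y":0,"z":0,"hand":1},{"ax":0,"ay":0,"az":0,"x":0,"y":0,"z":0,"hand":1},{"ax":0,"ay":0,"az":0,"x":0,"y":0,"z":0,"hand":1}]' >/dev/null
python3 d.py .5811 -.2503 .102 1.802
python3 look.py 300 235 375 310 8 0.5 pics/l1.png "ring((.5809,-.2487,.051),.0105,(0,255,0));ring((p[0],p[1],p[2]-.0426),.009,(0,0,255));ring((p[0],p[1],p[2]-.0206),.013,(0,0,255))"
```

```text
t 28.95 pos [ 0.5809 -0.2505  0.1017] a 1.802 turn [-0.001  0.    -0.001] shift now-axes mm [ 0.2 -0.3 -0.3] after-turn [ 0.2 -0.3 -0.3] F [ 0.1 -0.1 -0.8] open 0.1
```

View pics/l1.png

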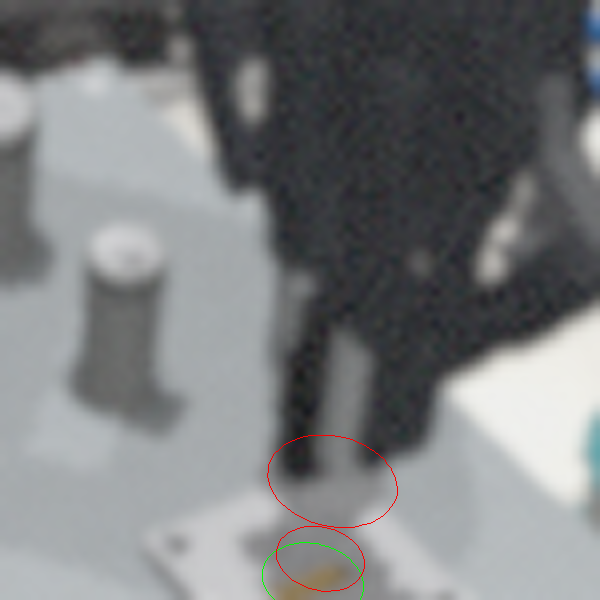

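Both cells stand in their wells, and the key collar is at about (332,485) above the golden keyway near (313,584), as predicted. I'll lower it and watch the force.

```bash
python3 -m inch '[{"ax":0,"ay":0,"az":0,"x":0,"y":3,"z":0,"hand":1},{"ax":0,"ay":0,"az":0,"x":0,"y":3,"z":0,"hand":1},{"ax":0,"ay":0,"az":0,"x":0,"y":2,"z":0,"hand":1},{"ax":0,"ay":0,"az":0,"x":0,"y":1.5,"z":0,"hand":1},{"ax":0,"ay":0,"az":0,"x":0,"y":0,"z":0,"hand":1}]' >/dev/null
python3 d.py .5811 -.2503 .0716 1.802
python3 -m inch '[{"ax":0,"ay":0,"az":0,"x":0,"y":1.5,"z":0,"hand":1},{"ax":0,"ay":0,"az":0,"x":0,"y":1,"z":0,"hand":1},{"ax":0,"ay":0,"az":0,"x":0,"y":0,"z":0,"hand":1}]' >/dev/null
python3 d.py .5811 -.2503 .0716 1.802; python3 - <<'E'
from plant import *;import numpy as np
s=get_state();print(np.round(s["contact_force"],1),np.round(s["wrist_torque"],3))
E
```

```text
t 29.52 pos [ 0.5805 -0.2503  0.0913] a 1.802 turn [-0.002 -0.    -0.   ] shift now-axes mm [-0.2 19.7 -0.6] after-turn [-0.2 19.7 -0.6] F [-0.5  0.6 -0.3] open 0.094
t 29.77 pos [ 0.5809 -0.2506  0.0904] a 1.802 turn [-0.001  0.    -0.001] shift now-axes mm [ 0.2 18.8 -0.2] after-turn [ 0.2 18.8 -0.2] F [-2.1  1.8  4.9] open 0.104
[-2.1  1.8  4.9] [0.228 0.32  0.008]
```

```bash
python3 -m inch '[{"ax":0,"ay":0,"az":0,"x":1,"y":-1.5,"z":0.4,"hand":1},{"ax":0,"ay":0,"az":0,"x":0,"y":1.5,"z":0,"hand":1},{"ax":0,"ay":0,"az":0,"x":0,"y":1.5,"z":0,"hand":1},{"ax":0,"ay":0,"az":0,"x":0,"y":0,"z":0,"hand":1},{"ax":0,"ay":0,"az":0,"x":0,"y":0,"z":0,"hand":1}]' >/dev/null
python3 d.py .5811 -.2503 .0716 1.802; python3 - <<'E'
from plant import *;import numpy as np
s=get_state();print(np.round(s["contact_force"],1),np.round(s["wrist_torque"],3))
E
```

```text
t 30.18 pos [ 0.5813 -0.25    0.0882] a 1.802 turn [ 0.002 -0.    -0.004] shift now-axes mm [-0.2 16.6  0.3] after-turn [-0.2 16.6  0.2] F [ 3.5 -1.   0.7] open 0.099
[ 3.5 -1.   0.7] [-0.21  -0.757 -0.012]
```

```bash
python3 -m inch '[{"ax":0,"ay":0,"az":0,"x":0,"y":1,"z":-0.5,"hand":1},{"ax":0,"ay":0,"az":0,"x":0,"y":1.5,"z":0,"hand":1},{"ax":0,"ay":0,"az":0,"x":0,"y":1.5,"z":0,"hand":1},{"ax":0,"ay":0,"az":0,"x":0,"y":0,"z":0,"hand":1},{"ax":0,"ay":0,"az":0,"x":0,"y":0,"z":0,"hand":1}]' >/dev/null
python3 d.py .5811 -.2503 .0716 1.802; python3 - <<'E'
from plant import *;import numpy as np
s=get_state();print(np.round(s["contact_force"],1),np.round(s["wrist_torque"],3))
E
```

```text
t 30.6 pos [ 0.5817 -0.2496  0.085 ] a 1.802 turn [ 0.001 -0.    -0.002] shift now-axes mm [-0.5 13.4  0.7] after-turn [-0.5 13.4  0.7] F [4.6 1.1 4. ] open 0.103
[4.6 1.1 4. ] [ 0.16  -0.757 -0.036]
```

```bash
python3 -m inch '[{"ax":0,"ay":0,"az":0,"x":0,"y":1.5,"z":-0.7,"hand":1},{"ax":0,"ay":0,"az":0,"x":0,"y":1.5,"z":0,"hand":1},{"ax":0,"ay":0,"az":0,"x":0,"y":1,"z":0,"hand":1},{"ax":0,"ay":0,"az":0,"x":0,"y":0,"z":0,"hand":1},{"ax":0,"ay":0,"az":0,"x":0,"y":0,"z":0,"hand":1}]' >/dev/null
python3 d.py .5811 -.2503 .0716 1.802; python3 - <<'E'
from plant import *;import numpy as np
s=get_state();print(np.round(s["contact_force"],1),np.round(s["wrist_torque"],3))
E
```

```text
t 31.02 pos [ 0.5835 -0.2492  0.0823] a 1.801 turn [ 0.004 -0.001 -0.003] shift now-axes mm [-0.5 10.7  2.6] after-turn [-0.5 10.7  2.6] F [5.6 2.3 7.5] open 0.099
[5.6 2.3 7.5] [ 0.594 -0.963  0.006]
```

```bash
python3 -m inch '[{"ax":0.002,"ay":0,"az":-0.002,"x":0,"y":2,"z":0,"hand":1},{"ax":0,"ay":0,"az":0,"x":0,"y":2,"z":0,"hand":1},{"ax":0,"ay":0,"az":0,"x":0,"y":0,"z":0,"hand":1},{"ax":0,"ay":0,"az":0,"x":0,"y":0,"z":0,"hand":1}]' >/dev/null
python3 d.py .5811 -.2503 .0716 1.802; python3 - <<'E'
from plant import *;import numpy as np
s=get_state();print(np.round(s["contact_force"],1),np.round(s["wrist_torque"],3))
E
```

```text
t 31.35 pos [ 0.5841 -0.2492  0.0796] a 1.801 turn [ 0.003 -0.001 -0.001] shift now-axes mm [-0.4  8.   3.2] after-turn [-0.4  8.   3.2] F [ 4.1  4.5 12.5] open 0.103
[ 4.1  4.5 12.5] [ 0.926 -0.831 -0.065]
```

```bash
python3 -m inch '[{"ax":0.003,"ay":0.03,"az":0,"x":0.6,"y":1.5,"z":0,"hand":1},{"ax":0,"ay":-0.06,"az":0,"x":0,"y":1.5,"z":0,"hand":1},{"ax":0,"ay":0.03,"az":0,"x":0,"y":1.5,"z":0,"hand":1},{"ax":0,"ay":0,"az":0,"x":0,"y":0,"z":0,"hand":1},{"ax":0,"ay":0,"az":0,"x":0,"y":0,"z":0,"hand":1}]' >/dev/null
python3 d.py .5811 -.2503 .0716 1.802; python3 - <<'E'
from plant import *;import numpy as np
s=get_state();print(np.round(s["contact_force"],1),np.round(s["wrist_torque"],3))
E
```

```text
t 31.77 pos [ 0.5831 -0.2493  0.0756] a 1.802 turn [-0.003  0.    -0.002] shift now-axes mm [-0.5  4.   2.2] after-turn [-0.5  4.   2.2] F [2.9 0.3 8.1] open 0.099
[2.9 0.3 8.1] [ 0.296 -0.461 -0.006]
```

Working well; 4 mm to go.

```bash
python3 -m inch '[{"ax":0,"ay":0.03,"az":0,"x":0,"y":1.5,"z":0,"hand":1},{"ax":0,"ay":-0.06,"az":0,"x":0,"y":1.5,"z":0,"hand":1},{"ax":0,"ay":0.03,"az":0,"x":0,"y":1.5,"z":0,"hand":1},{"ax":0,"ay":0,"az":0,"x":0,"y":1,"z":0,"hand":1},{"ax":0,"ay":0,"az":0,"x":0,"y":0,"z":0,"hand":1}]' >/dev/null
python3 d.py .5811 -.2503 .0716 1.802; python3 - <<'E'
from plant import *;import numpy as np
s=get_state();print(np.round(s["contact_force"],1),np.round(s["wrist_torque"],3))
E
```

```text
t 32.18 pos [ 0.5825 -0.2492  0.0715] a 1.803 turn [-0.005  0.001  0.   ] shift now-axes mm [-0.7 -0.1  1.6] after-turn [-0.7 -0.1  1.6] F [-3.8  4.4 22.8] open 0.101
[-3.8  4.4 22.8] [0.906 0.699 0.054]
```

```bash
python3 -m inch '[{"ax":-0.004,"ay":0,"az":0,"x":0,"y":1,"z":0,"hand":1},{"ax":0,"ay":0.02,"az":0,"x":0,"y":0,"z":0,"hand":1},{"ax":0,"ay":-0.02,"az":0,"x":0,"y":0,"z":0,"hand":1}]' >/dev/null
python3 d.py .5825 -.2492 .0716 1.802; python3 - <<'E'
from plant import *;import numpy as np
s=get_state();print(np.round(s["contact_force"],1),np.round(s["wrist_torque"],3))
E
```

```text
t 32.43 pos [ 0.5826 -0.2494  0.0715] a 1.802 turn [-0.001 -0.    -0.   ] shift now-axes mm [ 0.2 -0.1  0.1] after-turn [ 0.2 -0.1  0.1] F [-5.9  4.8 27.4] open 0.097
[-5.9  4.8 27.4] [ 0.924  0.995 -0.106]
```

```bash
python3 -m inch '[{"ax":0,"ay":0.1,"az":0,"x":0,"y":-1,"z":0,"hand":1},{"ax":0,"ay":0.1,"az":0,"x":0,"y":0,"z":0,"hand":1},{"ax":0,"ay":0.1,"az":0,"x":0,"y":0,"z":0,"hand":1},{"ax":0,"ay":0.1,"az":0,"x":0,"y":0,"z":0,"hand":1},{"ax":0,"ay":0,"az":0,"x":0,"y":0,"z":0,"hand":1}]' >/dev/null
python3 d.py .5825 -.2492 .0716 1.402; python3 - <<'E'
from plant import *;import numpy as np
s=get_state();print(np.round(s["contact_force"],1),np.round(s["wrist_torque"],3))
E
```

```text
t 32.85 pos [ 0.5826 -0.2503  0.0715] a 1.4 turn [ 0.    -0.002 -0.003] shift now-axes mm [ 1.  -0.1  0.3] after-turn [ 1.  -0.1  0.3] F [-4.5  1.5 21. ] open 0.101
[-4.5  1.5 21. ] [ 0.419  0.653 -0.074]
```

```bash
python3 -m inch '[{"ax":0,"ay":0.1,"az":0,"x":0,"y":0,"z":0,"hand":1},{"ax":0,"ay":0.1,"az":0,"x":0,"y":0,"z":0,"hand":1},{"ax":0,"ay":0.1,"az":0,"x":0,"y":0,"z":0,"hand":1},{"ax":0,"ay":0.1,"az":0,"x":0,"y":0,"z":0,"hand":1},{"ax":0,"ay":0,"az":0,"x":0,"y":0,"z":0,"hand":1}]' >/dev/null
python3 d.py .5825 -.2492 .0716 1.002
python3 -m inch '[{"ax":0,"ay":0.1,"az":0,"x":0,"y":0,"z":0,"hand":1},{"ax":0,"ay":0.1,"az":0,"x":0,"y":0,"z":0,"hand":1},{"ax":0,"ay":0.1,"az":0,"x":0,"y":0,"z":0,"hand":1},{"ax":0,"ay":0.1,"az":0,"x":0,"y":0,"z":0,"hand":1},{"ax":0,"ay":0,"az":0,"x":0,"y":0,"z":0,"hand":1}]' >/dev/null
python3 d.py .5825 -.2492 .0716 0.602; python3 - <<'E'
from plant import *;import numpy as np
s=get_state();print(np.round(s["contact_force"],1),np.round(s["wrist_torque"],3))
E
```

```text
t 33.27 pos [ 0.5823 -0.2512  0.0715] a 1.0 turn [ 0.001 -0.002 -0.004] shift now-axes mm [ 1.8 -0.1  0.9] after-turn [ 1.9 -0.1  0.9] F [-4.1 -0.5 20.7] open 0.101
t 33.68 pos [ 0.5814 -0.2521  0.0715] a 0.601 turn [ 0.003 -0.001 -0.006] shift now-axes mm [ 2.5 -0.1  1.7] after-turn [ 2.5 -0.1  1.7] F [-7.9 -2.4 22.3] open 0.102
[-7.9 -2.4 22.3] [-0.344  1.314 -0.035]
```

```bash
python3 -m inch '[{"ax":0,"ay":0.1,"az":0,"x":0,"y":0,"z":0,"hand":1},{"ax":0,"ay":0.1,"az":0,"x":0,"y":0,"z":0,"hand":1},{"ax":0,"ay":0.1,"az":0,"x":0,"y":0,"z":0,"hand":1},{"ax":0,"ay":0.1,"az":0,"x":0,"y":0,"z":0,"hand":1},{"ax":0,"ay":0,"az":0,"x":0,"y":0,"z":0,"hand":1}]' >/dev/null
python3 d.py .5825 -.2492 .0716 0.202
python3 -m inch '[{"ax":0,"ay":0.07,"az":0,"x":0,"y":0,"z":0,"hand":1},{"ax":0,"ay":0.06,"az":0,"x":0,"y":0,"z":0,"hand":1},{"ax":0,"ay":0,"az":0,"x":0,"y":0,"z":0,"hand":1},{"ax":0,"ay":0,"az":0,"x":0,"y":0,"z":0,"hand":1}]' >/dev/null
python3 d.py .5825 -.2492 .0716 0.082; python3 - <<'E'
from plant import *;import numpy as np
s=get_state();print(np.round(s["contact_force"],1),np.round(s["wrist_torque"],3))
E
```

```text
t 34.1 pos [ 0.5804 -0.2525  0.0716] a 0.202 turn [ 0.005 -0.    -0.007] shift now-axes mm [ 2.7 -0.   2.8] after-turn [ 2.7 -0.   2.8] F [-10.4  -3.9  24.4] open 0.1
t 34.43 pos [ 0.58   -0.2526  0.0716] a 0.075 turn [ 0.005 -0.007 -0.008] shift now-axes mm [ 2.7 -0.   3.2] after-turn [ 2.8 -0.   3.2] F [-11.   -3.9  24.4] open 0.105
[-11.   -3.9  24.4] [-0.513  2.073  0.096]
```

```bash
python3 -m inch '[{"ax":0,"ay":0.03,"az":0,"x":-0.7,"y":0,"z":-0.3,"hand":1},{"ax":0,"ay":0.03,"az":0,"x":0,"y":0,"z":0,"hand":1},{"ax":0,"ay":0,"az":0,"x":0,"y":0,"z":0,"hand":1},{"ax":0,"ay":0,"az":0,"x":0,"y":0,"z":0,"hand":1}]' >/dev/null
python3 d.py .5825 -.2492 .0716 0.022; python3 - <<'E'
from plant import *;import numpy as np
s=get_state();print(np.round(s["contact_force"],1),np.round(s["wrist_torque"],3))
E
python3 look.py 240 200 390 320 5 0.5 pics/fin.png "pass"
```

```text
t 34.77 pos [ 0.5797 -0.2526  0.0716] a 0.016 turn [ 0.006 -0.006 -0.006] shift now-axes mm [ 2.8 -0.1  3.3] after-turn [ 2.9 -0.   3.3] F [-9.9 -2.7 24. ] open 0.103
[-9.9 -2.7 24. ] [-0.346  1.855  0.343]
```

The torque jumped from 0.10 to 0.34 N m over the last 0.06 rad, so the plug is at its stop. One steady hold, then I'll hand in.

```bash
python3 -m inch '[{"ax":0,"ay":0,"az":0,"x":0,"y":0,"z":0,"hand":1},{"ax":0,"ay":0,"az":0,"x":0,"y":0,"z":0,"hand":1},{"ax":0,"ay":0,"az":0,"x":0,"y":0,"z":0,"hand":1},{"ax":0,"ay":0,"az":0,"x":0,"y":0,"z":0,"hand":1},{"ax":0,"ay":0,"az":0,"x":0,"y":0,"z":0,"hand":1}]' >/dev/null
python3 d.py .5825 -.2492 .0716 0.022; python3 - <<'E'
from plant import *;import numpy as np
s=get_state();print(np.round(s["contact_force"],1),np.round(s["wrist_torque"],3))
print(sign_off())
E
```

```text
t 35.33 pos [ 0.5797 -0.2526  0.0716] a 0.016 turn [ 0.006 -0.006 -0.006] shift now-axes mm [ 2.8 -0.1  3.3] after-turn [ 2.9 -0.   3.3] F [-9.9 -2.8 24. ] open 0.104
[-9.9 -2.8 24. ] [-0.389  1.815  0.309]
the job is handed in; nothing more can be done
None
```

I loaded the thick cell into well one, then the slim cell into well two. I pushed the key home, turned it clockwise to the stop, and handed the job in at about 35 s with the gripper still holding it.

**Last checks**
- **Cells:** both bottomed at the expected heights, with the TCP at 64.3 mm for the thick cell and 63.8 mm for the slim one. After release, a side picture showed both standing in their wells.
- **Key home:** the collar seated with the TCP at 71.5 mm (predicted 71.6). The height did not change when I pressed to 27 N, well over the 15 N the pins need.
- **Key turn:** the gripper turned 1.79 rad. The twisting torque rose from about 0.1 to 0.3 N m over the last 0.06 rad, which I took as the stop. It was steady at the end, with 24 N pressing down and 80 N of grip.

**What went wrong or stayed unchecked**
- **Camera bias:** the positions I measured were about 2–3 mm too far in +y. Because of this the thick cell hit the well's rim several times before it went in.
- **Sideways load:** about 10 N of sideways force was left on the key at the end, because it sits slightly off-centre in the grip.
- **Final picture:** the viewer's limit of 12 pictures blocked it, so the end state rests on force and pose readings alone.
- **Bystanders:** I did not check the sticky notes, solder reel and dish again, but no move went near them at table height.

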